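# Load the sample-changer magazine to its fill line

## Task

Load the counter's sample magazine: lift off the orange dust cap and stand it aside, stack blue sample carriers flat in the tube, filter side up, on whatever is in it already, until the top one is level with the red fill line, and put the cap fully back on. Pile the carriers that are left over straight on top of the spare one on the rubber mat, edges lined up, and leave the mouse, forceps and keys where they are.

Things in the scene. Friction and masses are not known exactly. Their poses are not given: they have to be found in the camera images.
- magazine_floor (a point): sample magazine, fixed to the desk: upright aluminium tube, inner diameter 60 mm, on a dark round foot 108 mm across, 8 mm thick. Point: centre of the tube's floor, 8 mm above the desk; z up, yaw varies. Two opposite slots, 38 mm wide and open at the top, run the whole height on its own +y and -y sides, so that fingers can lower a carrier held along y; curved walls, 3 mm thick, on the +x and -x sides
- magazine_line (a point): on the tube's axis at the height of the red fill line round its walls, 64 mm above the tube's floor: four carriers high
- magazine_mouth (a point): on the tube's axis at its flared open mouth, 80 mm above the tube's floor
- mat_top (a point): black rubber mat for the spare carriers, 120 x 120 x 4 mm, fixed flat on the desk; the point is the centre of its top face, 4 mm above the desk
- carrier_1_mid (a point): sample carrier: flat blue disc with a bare metal ring and white filter in its top, diameter 56 mm, 16 mm thick, 70 g; all carriers are alike. The point is its centre, 8 mm above its underside; its z axis points out of the filter side. May be absent; starts on the desk
- carrier_2_mid (a point): sample carrier: flat blue disc with a bare metal ring and white filter in its top, diameter 56 mm, 16 mm thick, 70 g; all carriers are alike. The point is its centre, 8 mm above its underside; its z axis points out of the filter side. May be absent; starts on the desk
- carrier_3_mid (a point): sample carrier: flat blue disc with a bare metal ring and white filter in its top, diameter 56 mm, 16 mm thick, 70 g; all carriers are alike. The point is its centre, 8 mm above its underside; its z axis points out of the filter side. May be absent; starts on the desk
- carrier_4_mid (a point): sample carrier: flat blue disc with a bare metal ring and white filter in its top, diameter 56 mm, 16 mm thick, 70 g; all carriers are alike. The point is its centre, 8 mm above its underside; its z axis points out of the filter side. May be absent; starts on the desk
- carrier_5_mid (a point): sample carrier: flat blue disc with a bare metal ring and white filter in its top, diameter 56 mm, 16 mm thick, 70 g; all carriers are alike. The point is its centre, 8 mm above its underside; its z axis points out of the filter side. May be absent; starts on the desk
- carrier_6_mid (a point): sample carrier: flat blue disc with a bare metal ring and white filter in its top, diameter 56 mm, 16 mm thick, 70 g; all carriers are alike. The point is its centre, 8 mm above its underside; its z axis points out of the filter side. May be absent; starts on the desk
- carrier_7_mid (a point): sample carrier: flat blue disc with a bare metal ring and white filter in its top, diameter 56 mm, 16 mm thick, 70 g; all carriers are alike. The point is its centre, 8 mm above its underside; its z axis points out of the filter side. This one, when present, starts in the magazine, flat on its floor
- carrier_8_mid (a point): sample carrier: flat blue disc with a bare metal ring and white filter in its top, diameter 56 mm, 16 mm thick, 70 g; all carriers are alike. The point is its centre, 8 mm above its underside; its z axis points out of the filter side. This one starts on the rubber mat: the first of the spare pile
- cap_knob (a point): orange plastic dust cap of the magazine: flange 78 mm across and 6 mm thick, below it a plug 55 mm across and 6 mm deep that drops loosely into the tube, above it an upright round knob 22 mm in diameter, 26 mm tall; 80 g, 38 mm tall in all. The point is on the knob's axis, 28 mm above the plug's underside (10 mm below the knob's top). Starts on the magazine's mouth
- cap_plug (a point): centre of the flat underside of the cap's plug, on which the cap can stand; z axis up along the knob. With the cap fully on, this point is 74 mm above the tube's floor, the flange resting on the mouth
- keyboard_front (a point): middle of the front edge of the fixed computer keyboard (about 460 mm wide along y, up to 29 mm high) at the back of the free desk
- mouse_1_mid (a point): computer mouse (bystander), 119 x 60 x 36 mm, its centre
- forceps_1_mid (a point): steel forceps lying on the desk (bystander), 133 mm long, 15 mm wide, 9 mm high, its centre; length along its own y axis
- keys_1_mid (a point): key on a blue tag lying on the desk (bystander), 109 mm long, 5 mm high; length along its own y axis
Things that resemble listed ones, but are neither listed nor needed, are in the scene too. Of the things that look like the part that bears magazine_floor, the smaller one is meant.

How it is judged:
On the way, in this order (a step that is already met when the one before it is completed fails the run):
1. the cap is off the magazine (horizontal distance between cap_plug and magazine_floor above 0.07 m), for 0.2 s.
2. the carriers in the magazine reach the red fill line, the cap still off (((horizontal distance between carrier_1_mid and magazine_floor below 0.006 m and z of carrier_1_mid in the frame of magazine_floor between 0.052 and 0.06 m and angle between carrier_1_mid's own z axis and vertical below 0.1 rad) or (horizontal distance between carrier_2_mid and magazine_floor below 0.006 m and z of carrier_2_mid in the frame of magazine_floor between 0.052 and 0.06 m and angle between carrier_2_mid's own z axis and vertical below 0.1 rad) or (horizontal distance between carrier_3_mid and magazine_floor below 0.006 m and z of carrier_3_mid in the frame of magazine_floor between 0.052 and 0.06 m and angle between carrier_3_mid's own z axis and vertical below 0.1 rad) or (horizontal distance between carrier_4_mid and magazine_floor below 0.006 m and z of carrier_4_mid in the frame of magazine_floor between 0.052 and 0.06 m and angle between carrier_4_mid's own z axis and vertical below 0.1 rad) or (horizontal distance between carrier_5_mid and magazine_floor below 0.006 m and z of carrier_5_mid in the frame of magazine_floor between 0.052 and 0.06 m and angle between carrier_5_mid's own z axis and vertical below 0.1 rad) or (horizontal distance between carrier_6_mid and magazine_floor below 0.006 m and z of carrier_6_mid in the frame of magazine_floor between 0.052 and 0.06 m and angle between carrier_6_mid's own z axis and vertical below 0.1 rad) or (horizontal distance between carrier_7_mid and magazine_floor below 0.006 m and z of carrier_7_mid in the frame of magazine_floor between 0.052 and 0.06 m and angle between carrier_7_mid's own z axis and vertical below 0.1 rad) or (horizontal distance between carrier_8_mid and magazine_floor below 0.006 m and z of carrier_8_mid in the frame of magazine_floor between 0.052 and 0.06 m and angle between carrier_8_mid's own z axis and vertical below 0.1 rad)) and horizontal distance between cap_plug and magazine_floor above 0.07 m), for 0.2 s.
At the end, for the whole second after the job is handed in: Four carriers flat in the tube (6 mm of its axis, 0.1 rad), the top one's centre 52 to 60 mm over the floor; the cap fully on (plug 71 to 77 mm over the floor, 6 mm, 0.1 rad); all others flat, filter up, in one pile on carrier_8 (6 mm), which is on the mat (40 mm of its centre); all at rest (((horizontal distance between carrier_1_mid and magazine_floor below 0.006 m and z of carrier_1_mid in the frame of magazine_floor below 0.06 m) or horizontal distance between carrier_1_mid and carrier_8_mid below 0.006 m) and ((horizontal distance between carrier_2_mid and magazine_floor below 0.006 m and z of carrier_2_mid in the frame of magazine_floor below 0.06 m) or horizontal distance between carrier_2_mid and carrier_8_mid below 0.006 m) and ((horizontal distance between carrier_3_mid and magazine_floor below 0.006 m and z of carrier_3_mid in the frame of magazine_floor below 0.06 m) or horizontal distance between carrier_3_mid and carrier_8_mid below 0.006 m) and ((horizontal distance between carrier_4_mid and magazine_floor below 0.006 m and z of carrier_4_mid in the frame of magazine_floor below 0.06 m) or horizontal distance between carrier_4_mid and carrier_8_mid below 0.006 m) and ((horizontal distance between carrier_5_mid and magazine_floor below 0.006 m and z of carrier_5_mid in the frame of magazine_floor below 0.06 m) or horizontal distance between carrier_5_mid and carrier_8_mid below 0.006 m) and ((horizontal distance between carrier_6_mid and magazine_floor below 0.006 m and z of carrier_6_mid in the frame of magazine_floor below 0.06 m) or horizontal distance between carrier_6_mid and carrier_8_mid below 0.006 m) and ((horizontal distance between carrier_7_mid and magazine_floor below 0.006 m and z of carrier_7_mid in the frame of magazine_floor below 0.06 m) or horizontal distance between carrier_7_mid and carrier_8_mid below 0.006 m) and horizontal distance between carrier_8_mid and mat_top below 0.04 m and angle between each of carrier_1_mid, carrier_2_mid, carrier_3_mid, carrier_4_mid, carrier_5_mid, carrier_6_mid, carrier_7_mid, carrier_8_mid, cap_plug's own z axis and vertical below 0.1 rad and linear speed of each of carrier_1, carrier_2, carrier_3, carrier_4, carrier_5, carrier_6, carrier_7, carrier_8, cap below 0.02 m/s and ((horizontal distance between carrier_1_mid and magazine_floor below 0.006 m and z of carrier_1_mid in the frame of magazine_floor between 0.052 and 0.06 m and angle between carrier_1_mid's own z axis and vertical below 0.1 rad) or (horizontal distance between carrier_2_mid and magazine_floor below 0.006 m and z of carrier_2_mid in the frame of magazine_floor between 0.052 and 0.06 m and angle between carrier_2_mid's own z axis and vertical below 0.1 rad) or (horizontal distance between carrier_3_mid and magazine_floor below 0.006 m and z of carrier_3_mid in the frame of magazine_floor between 0.052 and 0.06 m and angle between carrier_3_mid's own z axis and vertical below 0.1 rad) or (horizontal distance between carrier_4_mid and magazine_floor below 0.006 m and z of carrier_4_mid in the frame of magazine_floor between 0.052 and 0.06 m and angle between carrier_4_mid's own z axis and vertical below 0.1 rad) or (horizontal distance between carrier_5_mid and magazine_floor below 0.006 m and z of carrier_5_mid in the frame of magazine_floor between 0.052 and 0.06 m and angle between carrier_5_mid's own z axis and vertical below 0.1 rad) or (horizontal distance between carrier_6_mid and magazine_floor below 0.006 m and z of carrier_6_mid in the frame of magazine_floor between 0.052 and 0.06 m and angle between carrier_6_mid's own z axis and vertical below 0.1 rad) or (horizontal distance between carrier_7_mid and magazine_floor below 0.006 m and z of carrier_7_mid in the frame of magazine_floor between 0.052 and 0.06 m and angle between carrier_7_mid's own z axis and vertical below 0.1 rad) or (horizontal distance between carrier_8_mid and magazine_floor below 0.006 m and z of carrier_8_mid in the frame of magazine_floor between 0.052 and 0.06 m and angle between carrier_8_mid's own z axis and vertical below 0.1 rad)) and horizontal distance between cap_plug and magazine_floor below 0.006 m and z of cap_plug in the frame of magazine_floor between 0.071 and 0.077 m); the robot touches nothing.
It fails at once if the mouse, forceps or keys are pushed more than 30 mm from their place (distance of any of mouse_1_mid, forceps_1_mid, keys_1_mid from where it was at the start of the episode above 0.03 m).
Of carrier_1, carrier_2, carrier_3, carrier_4, carrier_5 only 4 to 5 are there at a start; the rules pass over those that are not, and their reading is None.
Of carrier_6, carrier_7 only 1 to 2 are there at a start; the rules pass over those that are not, and their reading is None.
At some moment in a run one of carrier_1, carrier_2, carrier_3, carrier_4, carrier_5, carrier_6 may be knocked a few centimetres aside while the robot is not near it.
It also fails if it takes over 208 s, if anything falls off the work surface, if the arm or the gripper's body presses on something with over 40 N, if the wrist force passes 120 N, or if a joint passes its speed limit or range.

## Robot

A 6-joint arm with a two-finger parallel gripper is mounted at the origin on a cart in front of the work surface, level with it; the furniture and walls round the work are solid. World frame = base frame: x ahead of the robot, y to its left, z up, the work surface at z = 0. Lengths are in m, angles in rad, forces in N, time in s.
With the tool pointing down it reaches from about 0.375 to 0.975 m from the base axis. Payload 3.8 kg.
Tool frame: the origin (TCP) lies on the centre line of the jaws, within the pads' length; the fingertips stand 22 mm ahead of it and the grasp point (between the pads) lies 3 mm ahead of it; z points along the fingers, x is the direction in which the jaws open and shut, and the axes are right-handed (so a half turn about z gives the same grasp; the last joint's range is limited). The gripper opens to 85 mm and grips with 20 to 120 N. Pads are 22 mm wide; open, the fingers measure 114 mm over their backs; the gripper's body (76 mm by 85 mm) begins 54 mm behind the grasp point. The pads swing forward as they close: fully open they stand 13 mm farther back than shut.
Start: joints at [1.193, 0.264, 1.604, -0, 1.274, -0.037], TCP at [0.226, 0.636, 0.253] pointing down, gripper open.
Joint ranges: [-2.63, 2.63], [-0.94, 2.18], [0.31, 2.57], [-1.31, 4.45], [0, 2.66], [-2.55, 2.55]. Speed limits (rad/s): [2.57, 2.57, 3.14, 3.14, 3.14, 3.14].

## Interface

Orientations are given as a rotation vector (axis times angle).
In Python, from workcell import bot, viewer gives the robot as it stands.
- The arm moves only by the tool move_arm, never from a script. Its argument "series" is text: rows parted by semicolons, each of 7 numbers parted by spaces: the turn, a rotation vector about the tool's x, y, z scaled (see below), then the shift along the tool's x, y, z scaled (see below), then the opening, from -1 (shut) to 1 (fully open). A call has exactly 8 rows; each row is the pose to reach, as a shift and turn from the pose commanded when the call began, along the tool's axes at that moment; what a row does not reach only later rows make up. The controller multiplies each number of a shift by 100 mm and each number of a turn by 120 degrees. A row lasts 1/10 s, in which the tool goes at most 50 mm and 8.59 degrees, less where a joint would pass 70% of its speed; a pose out of reach is approached as far as the arm can. A call with a number of a shift or a turn outside -1 to 1 is refused whole. A call with a gripper value outside its range is refused whole. The fingers move at their own pace and stop on an object; "squeeze" is the grip in N (left out, the last holds). Time passes only in rows, so rows that repeat a pose let the fingers close, or fill a call up. It gives the time, the measured TCP pose, the force and the opening at its end, in the units of the state.
- bot.read_state(): the state, without advancing time (a new reading comes with each control period).
- viewer.read_camera(name): name is "scene" or "top" or "wrist"; returns a dict with "pixels" (420x560x3 uint8, red, green, blue), "K" (3x3 intrinsics, pixels), "world_to_cam" (4x4, takes a point from world to camera coordinates); the wrist camera has in their place "mount" (4x4, takes a point from camera to tool coordinates, whose origin is the TCP and whose axes are the tool frame's). Camera axes: x right, y up, looking along -z (the intrinsics and any distortion apply to the point x, -y, -z); pixel columns grow to the right and rows downward; lengths in m; the calibration is good to about 2 mm. A picture is of the moment at which its call begins: read the wrist's pose just before it. There is no depth.
- bot.finish_job(): hands the job in, once; it reports no verdict.
The state is a dict: "time": time; "q": joint angles; "joint_vel": joint speeds; "joint_torque": joint torques, N m; "tool_pos": TCP position; "tcp_rot": TCP orientation; "wrist_force": force on the tool from outside, world axes, zero at the start; "torque": the same for the moment, N m; "width": opening from 0.0 (shut) to 1.0 (fully open).
Only numpy, scipy, OpenCV 4.12 (cv2) and the standard library are available. Lean on these libraries where they do the work, as an engineer would, in place of code of your own. Each camera call takes 0.05 s, during which the arm holds its last target.

## Working session

There is one attempt and no reset: what is moved stays moved. The work goes in short steps, Python scripts to look and compute and a tool call to move; the robot and the scene stay as the last step left them, time stands still between calls to the robot, and variables do not carry over. Pictures are saved under pics/ and viewed, and the job is handed in when it is done.

Besides the shell and the picture viewer there is one more tool, called after "Request:" as name(argument=value, ...) on one line, values as JSON. move_arm: Moves the arm, as the interface text tells. Its arguments: {"type":"object","properties":{"series":{"type":"string"},"squeeze":{"type":"number"}},"required":["series"]}

```bash
ls; mkdir -p pics; python3 - <<'E'
from workcell import bot, viewer
import cv2
print(bot.read_state())
for n in ["scene","top","wrist"]:
    c=viewer.read_camera(n)
    cv2.imwrite(f"pics/{n}0.png",c["pixels"][:,:,::-1])
    print(n,c["K"],c.get("world_to_cam"),c.get("mount"),[k for k in c])
E
```

```text
pics
{'time': 0.0, 'q': array([ 1.19307331e+00,  2.64728335e-01,  1.60535726e+00, -1.16212927e-05,
        1.27371478e+00, -3.68965938e-02]), 'joint_vel': array([ 0.00133574, -0.00013952,  0.00244186, -0.00031134,  0.00051461,
       -0.00049147]), 'joint_torque': array([-3.33891667e-04, -5.15091026e+01, -3.67319834e+01, -1.63171112e-04,
        1.26329408e-02, -2.82670459e-05]), 'tool_pos': array([0.22538221, 0.63554102, 0.25198775]), 'tcp_rot': array([ 2.56499963,  1.81183228, -0.00289372]), 'wrist_force': array([ 0.58175036, -0.09137919,  0.06093517]), 'torque': array([ 0.02524007, -0.00883798,  0.02491127]), 'width': 1.0010286310166054}
scene [[450.74628257   0.         277.95702723]
 [  0.         450.74628257 211.91678812]
 [  0.           0.           1.        ]] [[-0.75884245 -0.65086512  0.02308105  0.42522346]
 [ 0.37409183 -0.40659502  0.83350813 -0.30536488]
 [-0.53311672  0.64113578  0.55202488 -1.38001215]
 [ 0.          0.          0.          1.        ]] None ['pixels', 'K', 'world_to_cam']
top [[414.3285196    0.         281.40322112]
 [  0.         414.3285196  215.98811236]
 [  0.           0.           1.        ]] [[-0.09515199 -0.99545871 -0.00283985  0.03461235]
 [ 0.96996132 -0.09335563  0.22463249 -0.58883589]
 [-0.22387748  0.01861968  0.97443942 -1.11130313]
 [ 0.          0.          0.          1.        ]] None ['pixels', 'K', 'world_to_cam']
wrist [[305.80631654   0.         274.26847857]
 [  0.         305.80631654 208.93619346]
 [  0.           0.           1.        ]] None [[ 9.99999675e-01 -4.33758742e-04 -6.79104507e-04 -3.06543774e-04]
 [-6.13873282e-04 -9.56014871e-01 -2.93317558e-01 -7.48260271e-02]
 [-5.22004953e-04  2.93317880e-01 -9.56014827e-01 -1.20993876e-01]
 [ 0.00000000e+00  0.00000000e+00  0.00000000e+00  1.00000000e+00]] ['pixels', 'K', 'mount']
```

View pics/scene0.png

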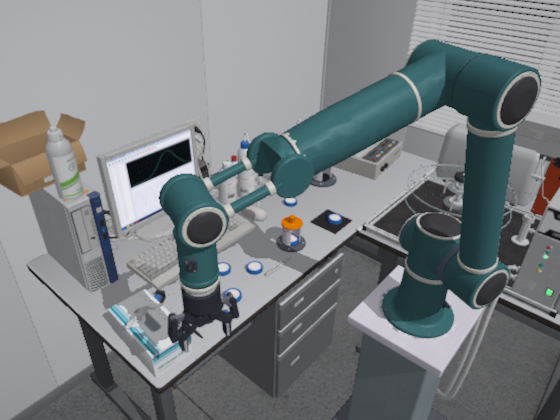

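View pics/top0.png

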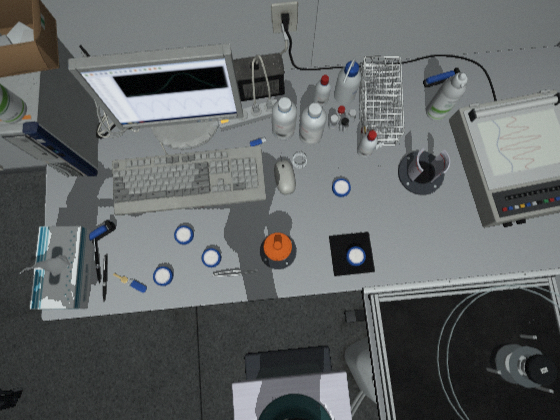

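View pics/wrist0.png

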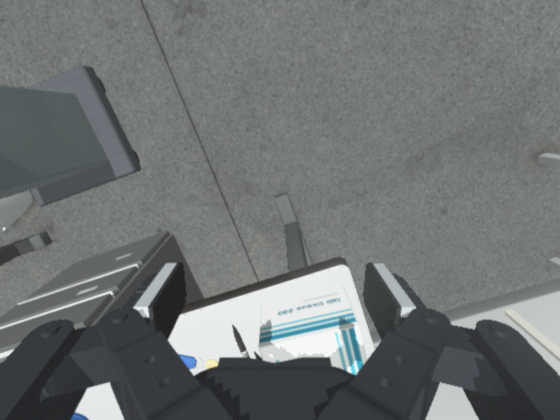

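```bash
cat > h.py <<'E'
import numpy as np, cv2
from scipy.spatial.transform import Rotation as R
from workcell import bot, viewer
def cam(name):
    s=bot.read_state(); c=viewer.read_camera(name)
    K=c["K"]
    if name=="wrist":
        T=np.eye(4);T[:3,:3]=R.from_rotvec(s["tcp_rot"]).as_matrix();T[:3,3]=s["tool_pos"]
        M=T@c["mount"]
    else: M=np.linalg.inv(c["world_to_cam"])
    return c["pixels"],K,M,s
def ray(K,M,u,v):
    d=np.array([(u-K[0,2])/K[0,0],-(v-K[1,2])/K[1,1],-1.0])
    return M[:3,3],M[:3,:3]@d
def plane(K,M,u,v,z):
    o,d=ray(K,M,u,v); return o+d*(z-o[2])/d[2]
def proj(K,M,p):
    q=np.linalg.inv(M)@np.append(p,1); return K[0,0]*q[0]/-q[2]+K[0,2], K[1,1]*q[1]/q[2]+K[1,2]
def mask(px,lo,hi):
    return cv2.inRange(cv2.cvtColor(px,cv2.COLOR_RGB2HSV),np.array(lo),np.array(hi))
BLUE=((100,130,60),(125,255,255)); ORANGE=((5,150,90),(18,255,255))
def blobs(px,col,amin=40):
    m=mask(px,*col); n,l,st,ce=cv2.connectedComponentsWithStats(m)
    out=[]
    for i in range(1,n):
        if st[i,4]<amin: continue
        pts=cv2.findNonZero((l==i).astype(np.uint8))
        hull=cv2.convexHull(pts)
        e=cv2.fitEllipse(hull) if len(hull)>=5 else None
        mo=cv2.moments(hull); 
        out.append((st[i,4],mo["m10"]/mo["m00"],mo["m01"]/mo["m00"],st[i,:4],hull))
    return out
def save(px,name,crop=None,f=1):
    if crop: x0,y0,x1,y1=crop; px=px[y0:y1,x0:x1]
    cv2.imwrite("pics/"+name,cv2.resize(px[:,:,::-1],None,fx=f,fy=f,interpolation=cv2.INTER_CUBIC))
def discs(px,K,M,z=0.016,dia=0.056,tol=0.25,amin=40):
    """blue blobs whose hull, cast on z, is about a 56mm disc"""
    res=[]
    for a,u,v,bb,h in blobs(px,BLUE,amin):
        P=np.array([plane(K,M,*p[0],z)[:2] for p in h]).astype(np.float32)
        (c,r)=cv2.minEnclosingCircle(P)
        res.append((round(u,1),round(v,1),a,np.round(c,4),round(2*r,4)))
    return res
E
python3 - <<'E'
from h import *
for n in ("top","scene"):
    px,K,M,s=cam(n)
    print(n)
    for r in discs(px,K,M): print(r)
    for b in blobs(px,ORANGE): print("or",b[:4])
    save(px,n+"1.png",(100,160,400,300) if n=="top" else (130,170,370,330),2.6 if n=="top" else 3.3)
E
```

```text
top
(353.6, 69.9, np.int32(91), array([ 1.0649, -0.2964]), 0.0551)
(439.5, 76.9, np.int32(167), array([ 1.0114, -0.575 ]), 0.097)
(255.5, 142.1, np.int32(54), array([0.8423, 0.035 ]), 0.0356)
(340.9, 187.2, np.int32(87), array([ 0.6736, -0.2096]), 0.0573)
(97.4, 232.0, np.int32(130), array([0.604 , 0.5219]), 0.0563)
(183.3, 234.5, np.int32(92), array([0.5736, 0.2691]), 0.0567)
(355.6, 255.8, np.int32(111), array([ 0.4629, -0.2253]), 0.0587)
(210.9, 257.1, np.int32(84), array([0.4988, 0.1931]), 0.0552)
(162.4, 275.7, np.int32(95), array([0.4588, 0.3346]), 0.0561)
(138.2, 286.0, np.int32(100), array([0.4344, 0.4054]), 0.0463)
or (np.int32(629), 277.233608815427, 246.32561983471075, array([263, 233,  29,  28], dtype=int32))
scene
(244.6, 144.4, np.int32(51), array([ 1.1942, -0.4703]), 0.0853)
(103.5, 236.6, np.int32(462), array([1.0335, 0.4262]), 0.5591)
(334.4, 219.1, np.int32(67), array([ 0.465 , -0.2239]), 0.0741)
(253.7, 269.2, np.int32(52), array([0.4954, 0.2021]), 0.0568)
or (np.int32(425), 551.517682468021, 179.57072987208426, array([544, 158,  16,  43], dtype=int32))
or (np.int32(212), 539.3415545590433, 203.52690582959642, array([531, 188,  16,  27], dtype=int32))
or (np.int32(223), 291.66666666666663, 222.37133808392716, array([282, 215,  21,  15], dtype=int32))
```

View pics/top1.png

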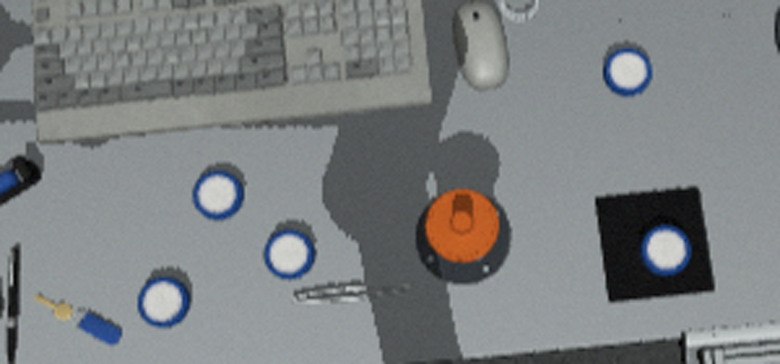

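View pics/scene1.png

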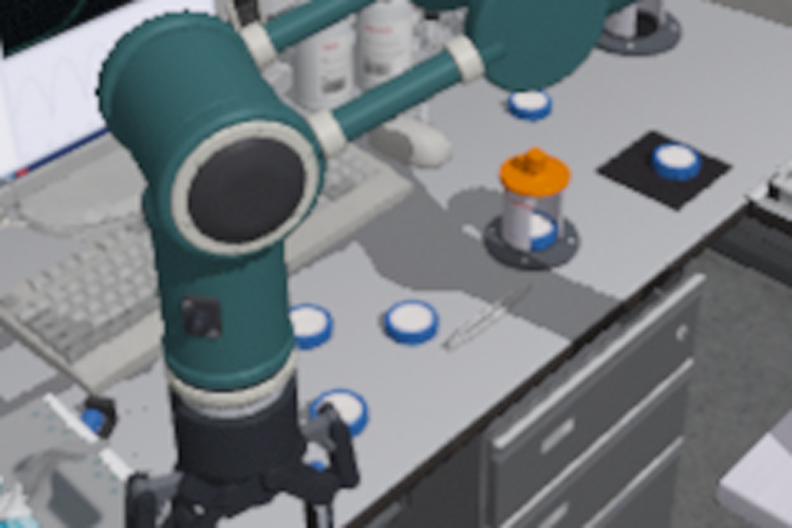

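```bash
cat >> h.py <<'E'
def tool():
    s=bot.read_state(); return s["tool_pos"],R.from_rotvec(s["tcp_rot"])
def go(x,y,z,yaw):
    """shift (units 100mm) and turn (units 120deg) to reach the pose, tool down, yaw of tool x in deg"""
    p,r=tool(); s=r.inv().apply(np.array([x,y,z])-p)*10
    t=np.radians(yaw); X=np.array([np.cos(t),np.sin(t),0]); Z=np.array([0,0,-1.]); Y=np.cross(Z,X)
    rt=R.from_matrix(np.c_[X,Y,Z]); d=(r.inv()*rt).as_rotvec()/np.radians(120)
    ax=r.as_matrix()[:,0]
    print("at",p.round(4),"yaw %.1f"%np.degrees(np.arctan2(ax[1],ax[0])),"turn",d.round(3),"shift",s.round(3))
E
python3 - <<'E'
from h import *
px,K,M,s=cam("top")
m=mask(px,*ORANGE);pts=cv2.findNonZero(m)
b=blobs(px,ORANGE)[0]
P=np.array([plane(K,M,*p[0],.094)[:2] for p in b[4]]).astype(np.float32)
print(cv2.minEnclosingCircle(P),plane(K,M,278,250,.008), plane(K,M,277.5,238,.12))
for n,(u,v) in dict(forc=(240,272),mouse=(285,176)).items(): print(n,plane(K,M,u,v,.01))
for x,y in[(330,233),(372,231),(375,271),(332,276)]: print(plane(K,M,x,y,.004))
go(.44,.03,.27,90)
E
```

```text
((0.4999332129955292, -0.0017413462046533823), 0.03914565220475197) [ 0.50200253 -0.00320382  0.008     ] [ 0.51801979 -0.00457894  0.12      ]
forc [0.44834092 0.11233181 0.01      ]
mouse [ 0.72622601 -0.04570687  0.01      ]
[ 0.53846967 -0.16175086  0.004     ]
[ 0.53252738 -0.28675298  0.004     ]
[ 0.41435663 -0.2783794   0.004     ]
[ 0.41194321 -0.15212888  0.004     ]
at [0.2255 0.636  0.2528] yaw 70.5 turn [-0.     0.    -0.163] shift [-4.994  4.047 -0.168]
```

Request:
move_arm(series="0 0 0 -0.5 0.4 0 1;0 0 0 -1 0.8 0 1;0 0 0 -1 0.8 0 1;0 0 0 -1 0.8 0 1;0 0 0 -1 0.8 0 1;0 0 0 -1 0.8 0 1;0 0 0 -1 0.8 0 1;0 0 0 -1 0.8 0 1")

```text
time: 1.1
tool_pos: [0.2672, 0.516, 0.2532]
tcp_rot: [-2.565, -1.814, 0.0]
wrist_force: [-0.1, -0.3, 0.7]
width: 1.002
```

Request:
move_arm(series="0 0 0 -0.5 0.4 0 1;0 0 0 -1 0.8 0 1;0 0 0 -1 0.8 0 1;0 0 0 -1 0.8 0 1;0 0 0 -1 0.8 0 1;0 0 0 -1 0.8 0 1;0 0 0 -1 0.8 0 1;0 0 0 -1 0.8 0 1")

```text
time: 1.9
tool_pos: [0.3092, 0.3951, 0.2532]
tcp_rot: [-2.565, -1.814, 0.0]
wrist_force: [0.3, 0.4, 0.2]
width: 0.999
```

Request:
move_arm(series="0 0 0 -0.5 0.4 0 1;0 0 0 -1 0.8 0 1;0 0 0 -1 0.8 0 1;0 0 0 -1 0.8 0 1;0 0 0 -1 0.8 0 1;0 0 0 -1 0.8 0 1;0 0 0 -1 0.8 0 1;0 0 0 -1 0.8 0 1")

```text
time: 2.7
tool_pos: [0.3513, 0.274, 0.2532]
tcp_rot: [-2.564, -1.814, 0.0]
wrist_force: [0.2, -0.1, -0.2]
width: 0.998
```

Request:
move_arm(series="0 0 0 -0.5 0.4 0 1;0 0 0 -1 0.8 0 1;0 0 0 -1 0.8 0 1;0 0 0 -1 0.8 0 1;0 0 0 -1 0.8 0 1;0 0 0 -1 0.8 0 1;0 0 0 -1 0.8 0 1;0 0 0 -1 0.8 0 1")

```text
time: 3.5
tool_pos: [0.3932, 0.1531, 0.2532]
tcp_rot: [-2.564, -1.815, 0.0]
wrist_force: [-0.0, -0.3, -0.0]
width: 0.999
```

```bash
python3 - <<'E'
from h import *
px,K,M,s=cam("wrist"); save(px,"w1.png")
go(.43,-.002,.27,90)
E
```

```text
at [0.3933 0.153  0.2532] yaw 70.6 turn [-0.     0.    -0.162] shift [-1.339  0.862 -0.168]
```

View pics/w1.png

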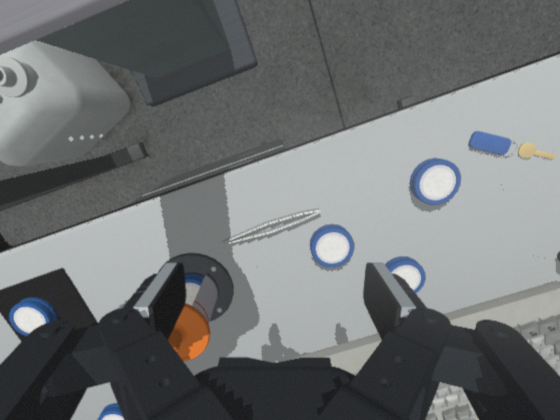

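```bash
python3 - <<'E'
from h import *
px,K,M,s=cam("wrist")
for r in discs(px,K,M): print(r)
# predicted pixel of magazine mouth from TCP at several poses
c=viewer.read_camera("wrist")["mount"]
for x in (.36,.38,.40,.42):
  T=np.eye(4);T[:3,:3]=np.c_[[0,1,0],[1,0,0],[0,0,-1]];T[:3,3]=[x,0,.25]
  print(x,proj(K,T@c,[.5,0,.09]),proj(K,T@c,[.5,0,.008]))
go(.38,0,.27,90)
E
```

```text
(329.9, 250.5, np.int32(123), array([0.4995, 0.1933]), 0.0518)
(193.4, 278.5, np.int32(139), array([0.4814, 0.0088]), 0.0238)
(31.0, 315.0, np.int32(582), array([ 0.4639, -0.2233]), 0.071)
(110.4, 411.5, np.int32(165), array([ 0.6484, -0.2089]), 0.0457)
0.36 (np.float64(274.2937236424129), np.float64(322.31260025054496)) (np.float64(274.25693885539073), np.float64(282.6989599296012))
0.38 (np.float64(274.30568620670357), np.float64(306.4062008311196)) (np.float64(274.26604726471834), np.float64(269.3027816338829))
0.4 (np.float64(274.3180874908537), np.float64(289.9164437678775)) (np.float64(274.27542397412805), np.float64(255.51200142619848))
0.42 (np.float64(274.3309520803738), np.float64(272.81063816457686)) (np.float64(274.2850810155209), np.float64(241.30892340731518))
at [0.3933 0.1527 0.2532] yaw 70.5 turn [-0.    -0.    -0.162] shift [-1.484  0.383 -0.168]
```

Request:
move_arm(series="0 0 0 -0.5 0.2 0 1;0 0 -0.08 -1 0.4 0 1;0 0 -0.16 -1 0.4 0 1;0 0 -0.16 -1 0.4 0 1;0 0 -0.162 -1 0.4 0 1;0 0 -0.162 -1 0.4 0 1;0 0 -0.162 -1 0.4 0 1;0 0 -0.162 -1 0.4 0 1")

```text
time: 4.45
tool_pos: [0.3978, 0.045, 0.2533]
tcp_rot: [-2.223, -2.22, 0.0]
wrist_force: [-0.2, -0.2, 0.6]
width: 0.997
```

```bash
python3 - <<'E'
from h import *
go(.40,0,.26,90)
E
```

```text
at [0.3978 0.045  0.2533] yaw 89.9 turn [-0.     0.    -0.001] shift [-0.45   0.023 -0.067]
```

Request:
move_arm(series="0 0 0 -0.45 0.2 0 1;0 0 0 -0.45 0.2 0 1;0 0 0 -0.45 0.2 0 1;0 0 0 -0.45 0.2 0 1;0 0 0 -0.45 0.2 0 1;0 0 0 -0.45 0.2 0 1;0 0 0 -0.45 0.2 0 1;0 0 0 -0.45 0.2 0 1")

```text
time: 5.25
tool_pos: [0.4176, -0.0001, 0.2533]
tcp_rot: [2.222, 2.221, 0.0]
wrist_force: [0.8, 0.3, 0.2]
width: 0.999
```

```bash
python3 - <<'E'
from h import *
px,K,M,s=cam("wrist");np.savez("w2.npz",px=px,K=K,M=M); save(px,"w2.png",(140,100,420,310),2.8)
go(.40,0,.26,90)
E
```

```text
at [ 4.177e-01 -2.000e-04  2.533e-01] yaw 89.9 turn [ 0.  0. -0.] shift [ 0.001 -0.177 -0.067]
```

View pics/w2.png

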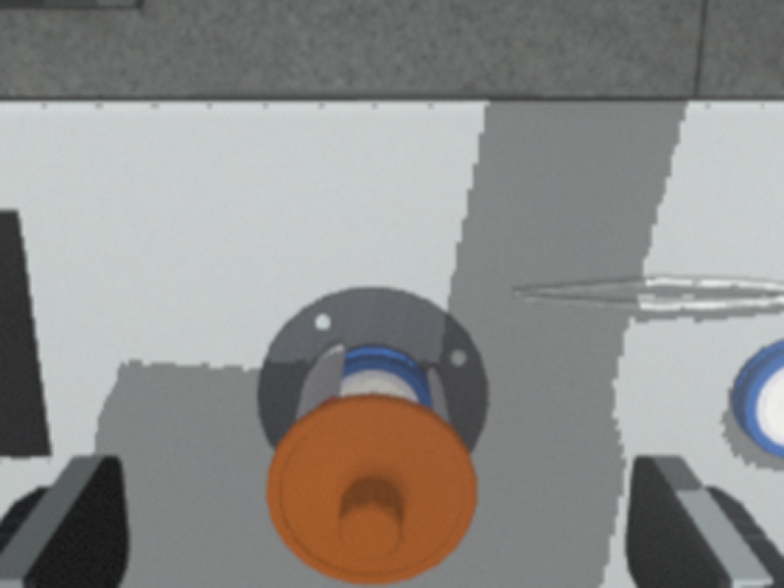

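```bash
python3 - <<'E'
from h import *
d=np.load("w2.npz");px,K,M=d["px"],d["K"],d["M"]
g=lambda x,y:(140+x/2.8,100+y/2.8)
# foot: dark hull
hsv=cv2.cvtColor(px,cv2.COLOR_RGB2HSV)
b=max(blobs(px,ORANGE),key=lambda b:b[0]);h=b[4]
P=np.array([plane(K,M,*p[0],.091)[:2] for p in h]).astype(np.float32)
print("flange",cv2.minEnclosingCircle(P))
for q in [(322,322),(458,358)]: print("bolt",plane(K,M,*g(*q),.008))
for q in [(258,390),(488,390),(373,286)]: print("foot",plane(K,M,*g(*q),.008))
save(px,"w2b.png",(225,205,325,275),8)
E
```

```text
flange ((0.5019230842590332, -0.002307736547663808), 0.03921040520071983)
bolt [ 0.46320786 -0.02440539  0.008     ]
bolt [0.48051672 0.03731925 0.008     ]
foot [ 0.49623338 -0.05456051  0.008     ]
foot [0.49627595 0.05161117 0.008     ]
foot [ 0.44637275 -0.00142247  0.008     ]
```

View pics/w2b.png

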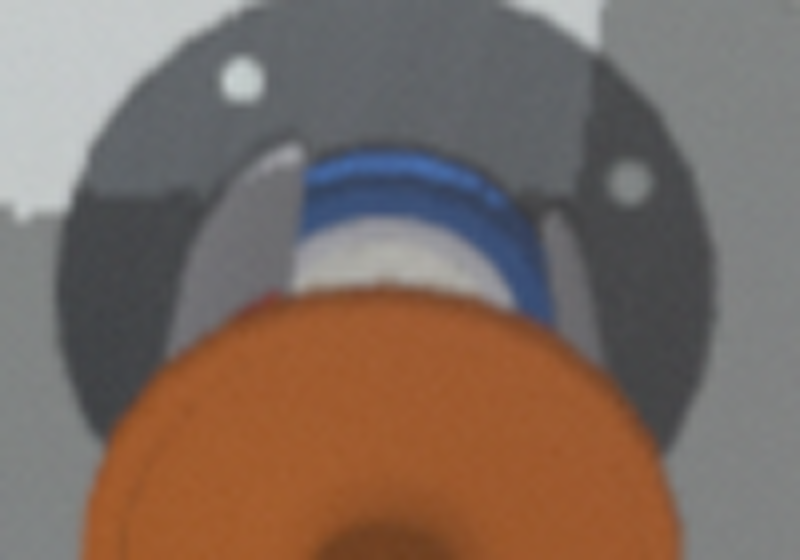

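```bash
python3 - <<'E'
from h import *
d=np.load("w2.npz");px,K,M=d["px"],d["K"],d["M"]
for q in [(302,160),(555,215)]:
    p=plane(K,M,225+q[0]/8,205+q[1]/8,.008); e=p[:2]-[.5004,-.0015]; print(p,np.hypot(*e),np.degrees(np.arctan2(e[1],e[0]))%360)
E
```

```text
[ 0.47661669 -0.01478486  0.008     ] 0.027242128975449184 209.18681740821629
[0.4860084  0.02567578 0.008     ] 0.03075127944953939 117.90454931724638
```

Request:
move_arm(series="0 0 0 -0.02 0.5 0 1;0 0 0 -0.02 0.83 0.3 1;0 0 0 -0.02 0.83 0.7 1;0 0 0 -0.02 0.83 1 1;0 0 0 -0.02 0.83 1 1;0 0 0 -0.02 0.83 1 0.2;0 0 0 -0.02 0.83 1 0.2;0 0 0 -0.02 0.83 1 0.2")

```text
time: 6.1
tool_pos: [0.5024, -0.0026, 0.1558]
tcp_rot: [2.221, 2.217, 0.005]
wrist_force: [0.2, -0.1, 0.2]
width: 0.6
```

```bash
python3 - <<'E'
from h import *
px,K,M,s=cam("wrist"); save(px,"w3.png")
go(.501,-.002,.121,90)
m=mask(px,*ORANGE);print(s["width"])
E
```

```text
at [ 0.5022 -0.0026  0.1556] yaw 89.9 turn [ 0.002  0.    -0.001] shift [ 0.006 -0.013  0.346]
0.5999003340542145
```

View pics/w3.png

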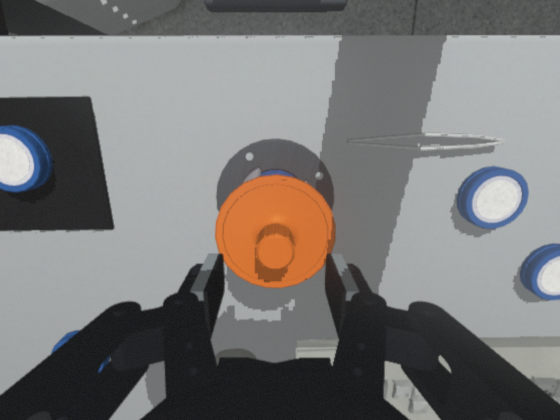

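```bash
python3 - <<'E'
from h import *
px,K,M,s=cam("wrist")
print(plane(K,M,275,250,.12))
g=cv2.cvtColor(px[215:295,240:310],cv2.COLOR_RGB2HSV)
save(px,"w3b.png",(235,210,315,290),7)
E
```

```text
[ 0.49945316 -0.00241114  0.12      ]
```

View pics/w3b.png

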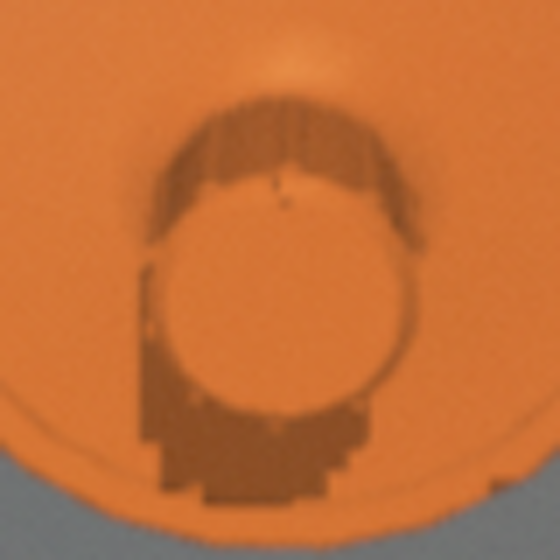

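Request:
move_arm(series="0 0 0 0 -0.01 0.2 0.2;0 0 0 0 -0.01 0.34 0.2;0 0 0 0 -0.01 0.34 0.2;0 0 0 0 -0.01 0.34 -1;0 0 0 0 -0.01 0.34 -1;0 0 0 0 -0.01 0.34 -1;0 0 0 0 -0.01 0.34 -1;0 0 0 0 -0.01 0.34 -1", squeeze=40)

```text
time: 7.0
tool_pos: [0.5004, -0.0026, 0.1201]
tcp_rot: [2.222, 2.219, 0.001]
wrist_force: [-1.2, 0.1, 3.0]
width: 0.245
```

Request:
move_arm(series="0 0 0 0 0 -0.2 -1;0 0 0 0 0 -0.4 -1;0 0 0 0 0 -0.5 -1;0 0 0 -0.3 0.3 -0.5 -1;0 0 0 -0.7 0.6 -0.5 -1;0 0 0 -1 0.9 -0.5 -1;0 0 0 -1 1 -0.5 -1;0 0 0 -1 1 -0.5 -1")

```text
time: 7.8
tool_pos: [0.6004, -0.1033, 0.1686]
tcp_rot: [-2.224, -2.218, -0.0]
wrist_force: [-0.9, -0.2, -0.1]
width: 0.241
```

```bash
python3 - <<'E'
from h import *
px,K,M,s=cam("wrist"); save(px,"w4.png")
go(.6,-.11,.05,90);print(s["width"])
E
```

```text
at [ 0.5991 -0.1024  0.1684] yaw 89.9 turn [-0.001 -0.    -0.001] shift [-0.077  0.012  1.184]
0.24050473559888902
```

View pics/w4.png

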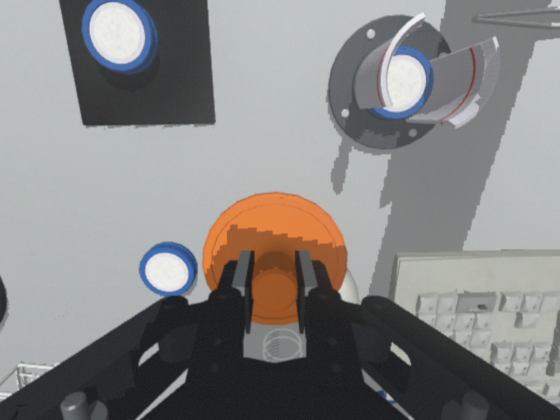

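Request:
move_arm(series="0 0 0 -0.07 0 0.2 -1;0 0 0 -0.07 0 0.5 -1;0 0 0 -0.07 0 0.8 -1;0 0 0 -0.07 0 1 -1;0 0 0 -0.07 0 1 -1;0 0 0 -0.07 0 1 -1;0 0 0 -0.07 0 1 -1;0 0 0 -0.07 0 1 -1")

```text
time: 8.65
tool_pos: [0.6008, -0.1097, 0.0713]
tcp_rot: [2.221, 2.218, 0.003]
wrist_force: [-0.2, 1.4, -0.6]
width: 0.238
```

Request:
move_arm(series="0 0 0 0 0 0.1 -1;0 0 0 0 0 0.2 -1;0 0 0 0 0 0.27 -1;0 0 0 0 0 0.29 -1;0 0 0 0 0 0.29 -1;0 0 0 0 0 0.29 -0.3;0 0 0 0 0 0.29 -0.1;0 0 0 0 0 0.29 -0.1")

```text
time: 9.45
tool_pos: [0.6001, -0.1098, 0.0409]
tcp_rot: [2.222, 2.219, 0.001]
wrist_force: [-1.1, -1.0, 0.3]
width: 0.449
```

Request:
move_arm(series="0 0 0 0 0 -0.2 -0.1;0 0 0 0 0 -0.5 0;0 0 0 0 0 -0.9 0.5;0 0 0 0 0 -1 1;0 0 0 0 -0.5 -1 1;0 0 0 0.4 -1 -1 1;0 0 0 0.8 -1 -1 1;0 0 0 1 -1 -1 1")

```text
time: 10.25
tool_pos: [0.4966, -0.0073, 0.1396]
tcp_rot: [-2.221, -2.218, 0.001]
wrist_force: [1.3, -0.1, 0.2]
width: 1.002
```

Request:
move_arm(series="0 0 0 0 -0.2 -0.6 1;0 0 0 0 -0.4 -1 1;0 0 0 0 -0.6 -1 1;0 0 0 0 -0.6 -1 1;0 0 0 0 -0.6 -1 1;0 0 0 0 -0.6 -1 1;0 0 0 0 -0.6 -1 1;0 0 0 0 -0.6 -1 1")

```text
time: 11.05
tool_pos: [0.4397, -0.0095, 0.2391]
tcp_rot: [-2.222, -2.218, 0.002]
wrist_force: [0.1, -0.5, -0.5]
width: 0.997
```

```bash
python3 - <<'E'
from h import *
px,K,M,s=cam("wrist");np.savez("w5.npz",px=px,K=K,M=M); save(px,"w5.png",(200,130,340,270),5.5)
go(.5,0,.2,90)
px,K,M,s=cam("top");save(px,"top5.png",(140,160,400,300),3)
E
```

```text
at [ 0.4397 -0.0095  0.2393] yaw 89.9 turn [-0.001 -0.    -0.001] shift [0.096 0.604 0.392]
```

View pics/w5.png

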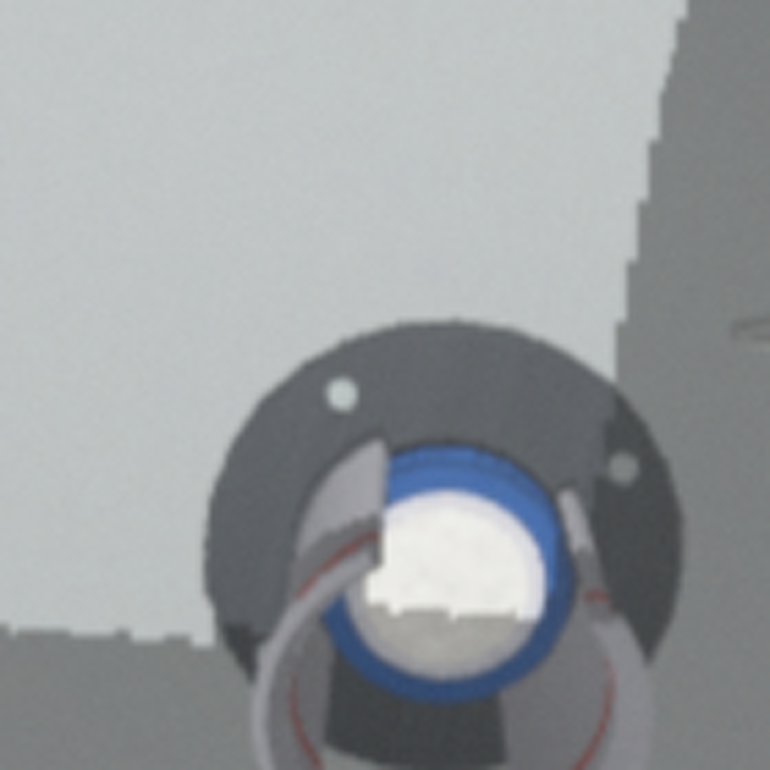

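View pics/top5.png

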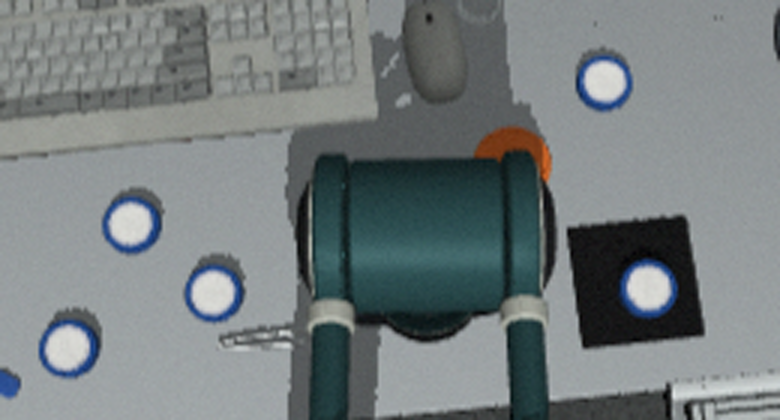

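```bash
python3 - <<'E'
from h import *
d=np.load("w5.npz");px,K,M=d["px"],d["K"],d["M"]
g=lambda x,y:(200+x/5.5,130+y/5.5)
P=[plane(K,M,*g(*q),.008)[:2] for q in [(205,540),(683,530),(450,320),(262,396),(600,370)]]
print(np.round(P,4))
A=np.array([[2*p[0],2*p[1],1] for p in P]);b=np.array([p@p for p in P]);s=np.linalg.lstsq(A,b,rcond=None)[0]
c=s[:2];print("foot c",c,np.sqrt(s[2]+c@c))
for n,q in dict(b1=(342,394),b2=(624,468)).items():
    p=plane(K,M,*g(*q),.008)[:2]-c; print(n,np.hypot(*p),np.degrees(np.arctan2(p[1],p[0]))%360)
for n,q in dict(l=(383,445),r=(568,490)).items():
    p=plane(K,M,*g(*q),.008)[:2]-c; print(n,np.hypot(*p),np.degrees(np.arctan2(p[1],p[0]))%360)
# carrier7 outer: blue hull on z=.024 
for r in discs(px,K,M,.022): print(r)
for p in [(215,280),(215,250)]: pass
E
```

```text
[[ 0.497  -0.055 ]
 [ 0.4947  0.0516]
 [ 0.4467 -0.0006]
 [ 0.4636 -0.0414]
 [ 0.4579  0.0319]]
foot c [ 0.49989106 -0.00165646] 0.053540883424366977
b1 0.04297821162491942 211.33759637199248
b2 0.044205609908543435 116.47972288977323
l 0.02848877520589313 208.29271750469724
r 0.031019215226369516 118.09290168876385
(89.8, 203.1, np.int32(855), array([ 0.4608, -0.2216]), 0.0627)
(554.5, 203.5, np.int32(88), array([0.4605, 0.3178]), 0.0447)
(287.1, 222.1, np.int32(201), array([0.4886, 0.0044]), 0.0442)
(276.5, 249.3, np.int32(84), array([ 0.5133, -0.0051]), 0.0447)
```

```bash
python3 - <<'E'
from h import *
go(.499,.193,.18,73.5)
E
```

```text
at [ 0.4397 -0.0095  0.2395] yaw 89.9 turn [-0.001  0.     0.137] shift [2.026 0.59  0.594]
```

Request:
move_arm(series="0 0 0 0.4 0.1 0 1;0 0 0.05 0.8 0.2 0 1;0 0 0.1 1 0.3 0 1;0 0 0.137 1 0.3 0 1;0 0 0.137 1 0.3 0 1;0 0 0.137 1 0.3 0 1;0 0 0.137 1 0.3 0 1;0 0 0.137 1 0.3 0 1")

```text
time: 11.95
tool_pos: [0.4697, 0.09, 0.2402]
tcp_rot: [-2.518, -1.879, 0.0]
wrist_force: [-0.2, -0.2, -0.4]
width: 1.002
```

```bash
python3 - <<'E'
from h import *
px,K,M,s=cam("wrist");save(px,"w6.png")
for r in discs(px,K,M): print(r)
go(.499,.193,.18,73.5)
E
```

```text
(545.0, 68.2, np.int32(618), array([0.4358, 0.3942]), 0.0411)
(494.7, 105.3, np.int32(310), array([0.4572, 0.3374]), 0.0543)
(205.0, 229.4, np.int32(424), array([ 0.5024, -0.0027]), 0.0606)
(27.8, 248.9, np.int32(882), array([ 0.4637, -0.224 ]), 0.0678)
at [0.4698 0.09   0.2403] yaw 73.5 turn [ 0.  0. -0.] shift [ 1.07  -0.013  0.603]
```

View pics/w6.png

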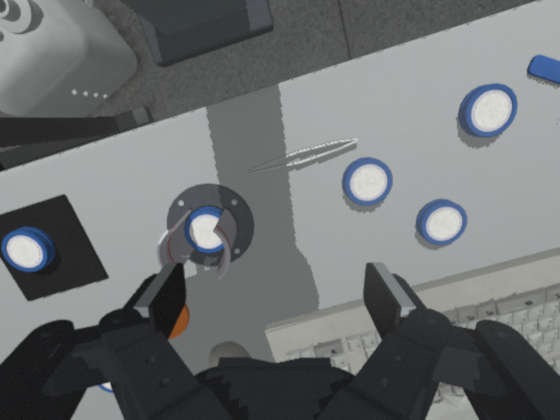

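```bash
sed -i 's/^BLUE=((100,130,60)/BLUE=((98,95,40)/' h.py; python3 - <<'E'
from h import *
px,K,M,s=cam("wrist")
for r in discs(px,K,M): print(r)
E
```

```text
(544.8, 68.1, np.int32(653), array([0.4362, 0.3937]), 0.0412)
(489.1, 109.1, np.int32(823), array([0.4573, 0.3331]), 0.0604)
(367.1, 180.9, np.int32(619), array([0.4983, 0.1924]), 0.0572)
(441.5, 221.5, np.int32(618), array([0.5722, 0.2676]), 0.0603)
(204.9, 229.5, np.int32(525), array([ 0.5023, -0.0026]), 0.0619)
(27.9, 248.8, np.int32(1004), array([ 0.4636, -0.2241]), 0.0689)
(105.2, 388.1, np.int32(41), array([ 0.6882, -0.228 ]), 0.0235)
```

Request:
move_arm(series="0 0 0 0.4 0 0.3 1;0 0 0 0.8 0 0.6 1;0 0 0 1 0 0.9 1;0 0 0 1 0 1 1;0 0 0 1 0 1 1;0 0 0 1 0 1 1;0 0 0 1 0 1 1;0 0 0 1 0 1 1")

```text
time: 12.85
tool_pos: [0.4993, 0.1859, 0.1421]
tcp_rot: [2.518, 1.877, 0.004]
wrist_force: [0.8, 0.5, 0.4]
width: 0.999
```

```bash
python3 - <<'E'
from h import *
px,K,M,s=cam("wrist");save(px,"w7.png")
for r in discs(px,K,M): print(r)
go(.4985,.1928,.015,73.5)
E
```

```text
(529.4, 48.6, np.int32(1780), array([0.437 , 0.3988]), 0.0472)
(445.3, 104.6, np.int32(1553), array([0.4584, 0.3338]), 0.0586)
(282.9, 203.1, np.int32(1154), array([0.4985, 0.1936]), 0.0565)
(387.6, 253.5, np.int32(1008), array([0.5714, 0.2696]), 0.0601)
(58.6, 251.8, np.int32(619), array([ 0.4907, -0.0066]), 0.0618)
at [0.4992 0.186  0.1419] yaw 73.4 turn [ 0.001 -0.001 -0.001] shift [ 0.062 -0.029  1.269]
```

View pics/w7.png

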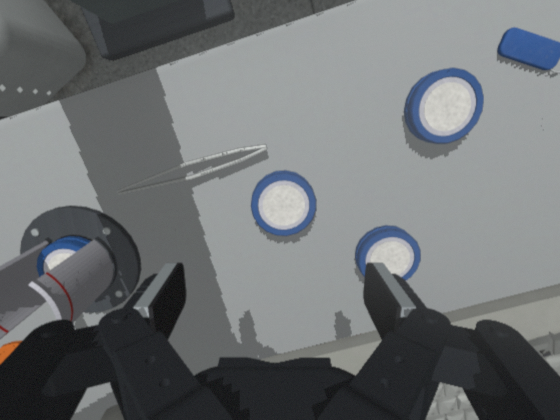

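```bash
python3 - <<'E'
from h import *
px,K,M,s=cam("wrist")
for q in [(267,147),(243,155),(180,175)]: print(plane(K,M,*q,.005))
E
```

```text
[0.4503108  0.19428629 0.005     ]
[0.45089538 0.17312769 0.005     ]
[0.45166734 0.11636428 0.005     ]
```

Request:
move_arm(series="0 0 0 0.07 -0.02 0.3 1;0 0 0 0.07 -0.02 0.6 1;0 0 0 0.07 -0.02 0.9 1;0 0 0 0.07 -0.02 1 1;0 0 0 0.07 -0.02 1 1;0 0 0 0.07 -0.02 1 1;0 0 0 0.07 -0.02 1 1;0 0 0 0.07 -0.02 1 1")

```text
time: 13.75
tool_pos: [0.4998, 0.1941, 0.042]
tcp_rot: [2.517, 1.878, 0.005]
wrist_force: [0.8, 0.0, 0.7]
width: 0.999
```

Request:
move_arm(series="0 0 0 0 0 0.15 1;0 0 0 0 0 0.26 1;0 0 0 0 0 0.26 1;0 0 0 0 0 0.26 -0.5;0 0 0 0 0 0.26 -1;0 0 0 0 0 0.26 -1;0 0 0 0 0 0.26 -1;0 0 0 0 0 0.26 -1")

```text
time: 14.55
tool_pos: [0.5008, 0.1942, 0.0181]
tcp_rot: [2.516, 1.879, 0.005]
wrist_force: [-4.6, -2.3, 22.1]
width: 0.638
```

Request:
move_arm(series="0 0 0 0 0 -0.1 -1;0 0 0 0 0 -0.35 -1;0 0 0 -0.2 0.4 -0.4 -1;0 0 0 -0.44 0.75 -0.4 -1;0 0 0 -0.44 0.75 -0.4 -1;0 0 0 -0.44 0.75 -0.2 -1;0 0 0 -0.44 0.75 -0.1 -1;0 0 0 -0.44 0.75 -0.05 -1")

```text
time: 15.35
tool_pos: [0.5558, 0.1301, 0.0181]
tcp_rot: [-2.516, -1.878, 0.006]
wrist_force: [-15.7, -4.3, 36.5]
width: 0.637
```

Request:
move_arm(series="0 0 0 0 0 0 -1;0 0 0 0 0 0 -1;0 0 0 0 0 0 -1;0 0 0 0 0 0 0;0 0 0 0 0 0 0.8;0 0 0 0 0 0 1;0 0 0 0 0 0 1;0 0 0 0 0 0 1")

```text
time: 16.15
tool_pos: [0.5579, 0.1301, 0.0194]
tcp_rot: [2.518, 1.879, 0.0]
wrist_force: [0.0, -0.1, 0.6]
width: 1.002
```

```bash
python3 - <<'E'
from h import *
px,K,M,s=cam("wrist");save(px,"w8.png")
for r in discs(px,K,M): print(r)
go(.4985,.1928,.015,-16.5); print(s["wrist_force"])
E
```

```text
(538.5, 233.1, np.int32(3114), array([0.5695, 0.2559]), 0.0558)
(274.4, 275.7, np.int32(4395), array([0.5547, 0.1312]), 0.0588)
at [0.5578 0.1301 0.0194] yaw 73.5 turn [ 0.   -0.    0.75] shift [ 0.432 -0.747  0.044]
[ 0.02503935 -0.12226637  0.59953738]
```

View pics/w8.png

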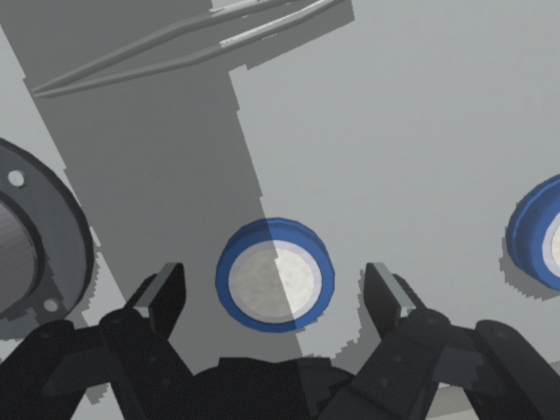

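Request:
move_arm(series="0 0 0 0 0 -0.25 1;0 0 0.07 0 0 -0.3 1;0 0 0.14 0 0 -0.3 1;0 0 0.21 0 0 -0.3 1;0 0 0.28 0 0 -0.3 1;0 0 0.35 0 0 -0.3 1;0 0 0.42 0 0 -0.3 1;0 0 0.49 0 0 -0.3 1")

```text
time: 17.0
tool_pos: [0.5578, 0.1301, 0.0493]
tcp_rot: [3.117, 0.392, 0.0]
wrist_force: [-0.2, 0.7, 0.3]
width: 0.995
```

Request:
move_arm(series="0 0 0.07 0 0 0 1;0 0 0.14 0 0 0 1;0 0 0.21 0 0 0 1;0 0 0.26 0 0 0 1;0 0 0.26 0 0 0 1;0 0 0.26 0 0 0 1;0 0 0.26 0 0 0 1;0 0 0.26 0 0 0 1")

```text
time: 17.8
tool_pos: [0.5577, 0.1301, 0.0493]
tcp_rot: [3.109, -0.45, -0.0]
wrist_force: [-0.9, -0.1, 0.0]
width: 1.002
```

```bash
python3 - <<'E'
from h import *
px,K,M,s=cam("wrist");save(px,"w9.png")
for r in discs(px,K,M): print(r)
go(.5565,.1303,.022,-16.5)
E
```

```text
(225.0, 13.9, np.int32(1747), array([0.5715, 0.2539]), 0.0456)
(272.8, 250.8, np.int32(2818), array([0.5581, 0.1321]), 0.0576)
at [0.5578 0.1301 0.0493] yaw -16.5 turn [-0. -0.  0.] shift [-0.013  0.002  0.273]
```

View pics/w9.png

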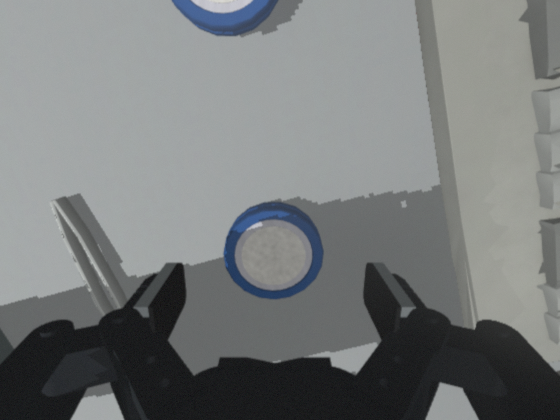

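Request:
move_arm(series="0 0 0 0 0 0.15 1;0 0 0 0 0 0.27 1;0 0 0 0 0 0.27 1;0 0 0 0 0 0.27 -0.5;0 0 0 0 0 0.27 -1;0 0 0 0 0 0.27 -1;0 0 0 0 0 0.27 -1;0 0 0 0 0 0.27 -1")

```text
time: 18.65
tool_pos: [0.5583, 0.1302, 0.0228]
tcp_rot: [-3.109, 0.451, -0.002]
wrist_force: [0.3, -0.8, 1.2]
width: 0.631
```

Request:
move_arm(series="0 0 0 0 0 -0.2 -1;0 0 0 0 0 -0.5 -1;0 0 0 0 0 -0.8 -1;0 0 0 0 0 -1 -1;0 0 0 0 0 -1 -1;0 0 0 0 0 -1 -1;0 0 0 0 0 -1 -1;0 0 0 0 0 -1 -1")

```text
time: 19.45
tool_pos: [0.5563, 0.1299, 0.1203]
tcp_rot: [3.108, -0.451, -0.005]
wrist_force: [1.0, 0.3, -0.5]
width: 0.636
```

```bash
python3 - <<'E'
from h import *
px,K,M,s=cam("wrist");save(px,"w10.png")
go(.5,-.0017,.14,-16.5);print(s["width"])
E
```

```text
at [0.5565 0.1299 0.1204] yaw -16.5 turn [ 0.001  0.001 -0.   ] shift [-0.168  1.423 -0.193]
0.636494112524598
```

View pics/w10.png

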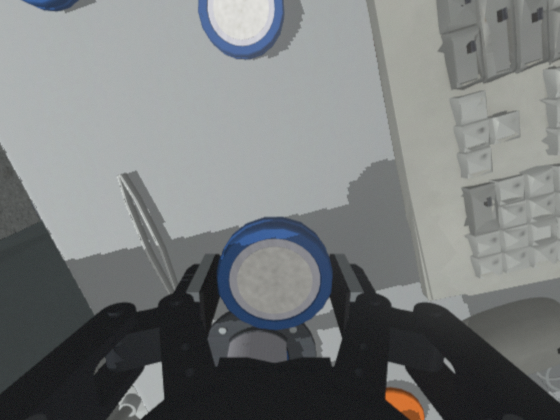

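Request:
move_arm(series="0 0 0 0 0 -0.2 -1;0 0 0 -0.1 0.3 -0.25 -1;0 0 0 -0.17 0.7 -0.25 -1;0 0 0 -0.17 1 -0.25 -1;0 0 0 -0.17 1 -0.25 -1;0 0 0 -0.17 1 -0.25 -1;0 0 0 -0.17 1 -0.25 -1;0 0 0 -0.17 1 -0.25 -1")

```text
time: 20.3
tool_pos: [0.5134, 0.0399, 0.1471]
tcp_rot: [-3.109, 0.45, 0.0]
wrist_force: [0.3, 0.2, -0.5]
width: 0.635
```

```bash
python3 - <<'E'
from h import *
px,K,M,s=cam("wrist");save(px,"w11.png");np.savez("w11.npz",px=px,K=K,M=M)
go(.5,-.0017,.14,-16.5);print(s["width"])
E
```

```text
at [0.5133 0.0399 0.1471] yaw -16.5 turn [-0.  0.  0.] shift [-0.01   0.437  0.071]
0.634851806661124
```

View pics/w11.png

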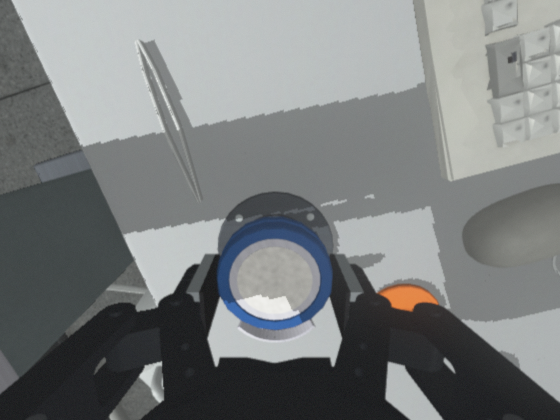

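Request:
move_arm(series="0 0 0 -0.01 0.2 0 -1;0 0 0 -0.01 0.435 0 -1;0 0 0 -0.01 0.435 0.07 -1;0 0 0 -0.01 0.435 0.14 -1;0 0 0 -0.01 0.435 0.14 -1;0 0 0 -0.01 0.435 0.14 -1;0 0 0 -0.01 0.435 0.14 -1;0 0 0 -0.01 0.435 0.14 -1")

```text
time: 21.15
tool_pos: [0.5, -0.0019, 0.1335]
tcp_rot: [-3.109, 0.451, -0.001]
wrist_force: [-0.9, -0.1, -0.8]
width: 0.632
```

```bash
python3 - <<'E'
from h import *
px,K,M,s=cam("wrist");save(px,"w12.png",(180,150,370,340),4);np.savez("w12.npz",px=px,K=K,M=M)
go(.5,-.0017,.1,-16.5);print(s["width"])
E
```

```text
at [ 0.5    -0.002   0.1335] yaw -16.5 turn [-0. -0.  0.] shift [-0.001 -0.003  0.335]
0.6323160739306278
```

View pics/w12.png

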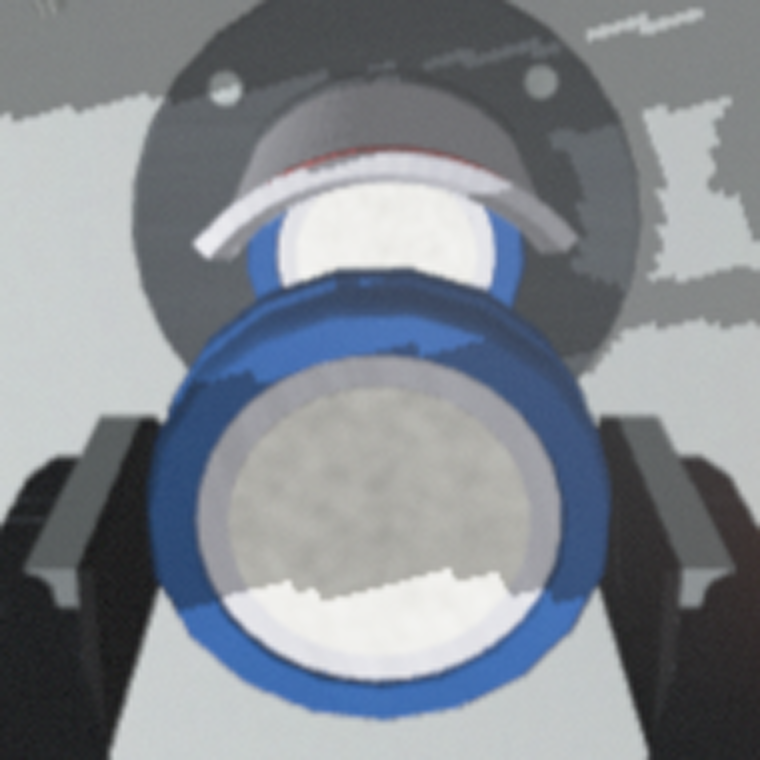

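Request:
move_arm(series="0 0 0 0.01 0 0.1 -1;0 0 0 0.01 0 0.2 -1;0 0 0 0.01 0 0.27 -1;0 0 0 0.01 0 0.31 -1;0 0 0 0.01 0 0.35 -1;0 0 0 0.01 0 0.38 -1;0 0 0 0.01 0 0.38 -1;0 0 0 0.01 0 0.38 -1")

```text
time: 22.0
tool_pos: [0.5008, -0.0026, 0.0954]
tcp_rot: [-3.109, 0.452, -0.0]
wrist_force: [0.1, 1.1, 0.1]
width: 0.635
```

Request:
move_arm(series="0 0 0 0 0 0.1 -1;0 0 0 0 0 0.2 -1;0 0 0 0 0 0.3 -1;0 0 0 0 0 0.38 -1;0 0 0 0 0 0.44 -1;0 0 0 0 0 0.47 -1;0 0 0 0 0 0.47 -1;0 0 0 0 0 0.47 -1")

```text
time: 22.8
tool_pos: [0.5009, -0.0026, 0.0485]
tcp_rot: [-3.109, 0.452, -0.001]
wrist_force: [0.9, 0.5, -0.6]
width: 0.635
```

Request:
move_arm(series="0 0 0 0 0 0.02 -1;0 0 0 0 0 0.02 -1;0 0 0 0 0 0.02 0.6;0 0 0 0 0 0.02 0.6;0 0 0 0 0 -0.2 0.6;0 0 0 0 0 -0.6 0.8;0 0 0 0 0 -1 1;0 0 0 0 0 -1 1")

```text
time: 23.6
tool_pos: [0.5053, -0.0028, 0.1548]
tcp_rot: [-3.108, 0.451, -0.019]
wrist_force: [0.5, -0.3, 0.4]
width: 1.002
```

Request:
move_arm(series="0 0 0 0 -0.4 -0.5 1;0 0 0 0 -0.8 -1 1;0 0 0 0 -1 -1 1;0 0 0 0 -1 -1 1;0 0 0 0 -1 -1 1;0 0 0 0 -1 -1 1;0 0 0 0 -1 -1 1;0 0 0 0 -1 -1 1")

```text
time: 24.4
tool_pos: [0.5282, 0.0923, 0.2468]
tcp_rot: [3.108, -0.453, -0.004]
wrist_force: [0.4, -0.4, -0.3]
width: 0.998
```

```bash
python3 - <<'E'
from h import *
px,K,M,s=cam("wrist");save(px,"w13.png")
for r in discs(px,K,M): print(r)
go(.573,.2685,.1,-16.5);print(s["width"])
E
```

```text
(268.5, 13.5, np.int32(478), array([0.5739, 0.2677]), 0.0533)
(554.4, 149.4, np.int32(255), array([0.8404, 0.0385]), 0.0368)
(275.7, 275.8, np.int32(216), array([ 0.4961, -0.0215]), 0.0568)
at [0.5284 0.0924 0.2471] yaw -16.6 turn [ 0.     0.001 -0.001] shift [-0.073 -1.817  1.47 ]
0.997903564239723
```

View pics/w13.png

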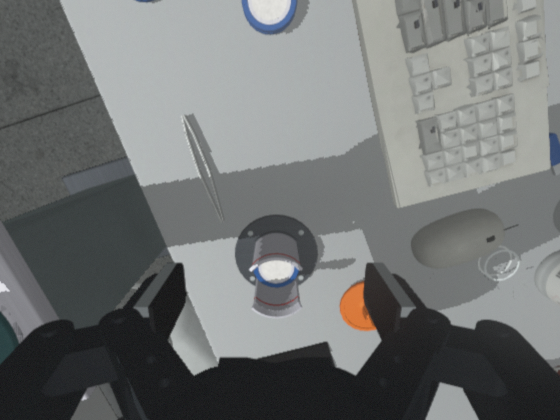

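Request:
move_arm(series="0 0 0 0 -0.4 0.2 1;0 0 0 -0.03 -0.8 0.5 1;0 0 0 -0.03 -1 0.8 1;0 0 0 -0.03 -1 1 1;0 0 0 -0.03 -1 1 1;0 0 0 -0.03 -1 1 1;0 0 0 -0.03 -1 1 1;0 0 0 -0.03 -1 1 1")

```text
time: 25.25
tool_pos: [0.5559, 0.1897, 0.1503]
tcp_rot: [-3.107, 0.453, -0.005]
wrist_force: [-0.0, 0.1, 0.2]
width: 1.0
```

Request:
move_arm(series="0 0 0 -0.04 -0.4 0.2 1;0 0 0 -0.04 -0.8 0.5 1;0 0 0 -0.04 -0.82 0.8 1;0 0 0 -0.04 -0.82 0.98 1;0 0 0 -0.04 -0.82 0.98 1;0 0 0 -0.04 -0.82 0.98 1;0 0 0 -0.04 -0.82 0.98 1;0 0 0 -0.04 -0.82 0.98 1")

```text
time: 26.05
tool_pos: [0.5756, 0.27, 0.0525]
tcp_rot: [-3.107, 0.452, -0.005]
wrist_force: [-0.6, 0.1, 0.1]
width: 0.999
```

```bash
python3 - <<'E'
from h import *
px,K,M,s=cam("wrist");save(px,"w14.png")
for r in discs(px,K,M): print(r)
go(.573,.2685,.0493,-16.5);print(s["width"])
E
```

```text
(44.5, 198.0, np.int32(3457), array([0.4655, 0.3335]), 0.0626)
(272.5, 248.5, np.int32(2610), array([0.5756, 0.2723]), 0.0575)
at [0.5754 0.2699 0.0523] yaw -16.6 turn [-0.001 -0.001 -0.   ] shift [-0.019  0.02   0.03 ]
0.9988652193826922
```

View pics/w14.png

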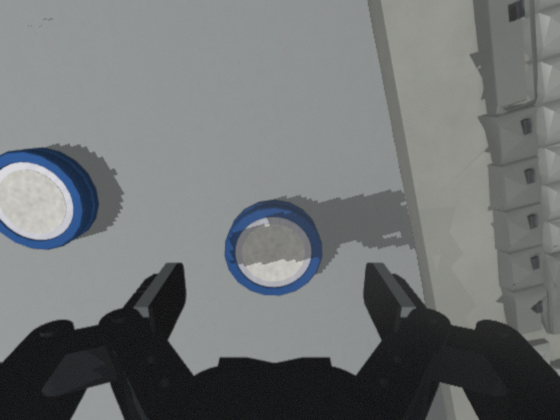

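```bash
python3 - <<'E'
from h import *
px,K,M,s=cam("wrist")
_,r=tool();p=s["tool_pos"]
for q in [(405,200),(415,260),(425,320)]:
  for z in(.0,.02): w=plane(K,M,*q,z); print(q,w.round(4),(r.inv().apply(w-p)*1000).round(0))
E
```

```text
(405, 200) [0.657  0.2739 0.    ] [ 77. -27.  52.]
(405, 200) [0.65   0.2817 0.02  ] [ 68. -32.  32.]
(415, 260) [0.6566 0.2335 0.    ] [88. 12. 52.]
(415, 260) [0.6496 0.2459 0.02  ] [78.  2. 32.]
(425, 320) [0.6561 0.1876 0.    ] [101.  56.  52.]
(425, 320) [0.6492 0.2054 0.02  ] [89. 41. 32.]
```

Request:
move_arm(series="0 0 0 0 0 0.15 1;0 0 0 0 0 0.3 1;0 0 0 0 0 0.3 1;0 0 0 0 0 0.3 -0.5;0 0 0 0 0 0.3 -1;0 0 0 0 0 0.3 -1;0 0 0 0 0 0.3 -1;0 0 0 0 0 0.3 -1")

```text
time: 26.95
tool_pos: [0.5744, 0.2699, 0.0207]
tcp_rot: [-3.109, 0.451, -0.001]
wrist_force: [0.4, -0.3, 0.2]
width: 0.636
```

Request:
move_arm(series="0 0 0 0 0 -0.2 -1;0 0 0 0 0 -0.5 -1;0 0 0 0 0 -0.8 -1;0 0 0 0 0.2 -1 -1;0 0 0 0 0.6 -1 -1;0 0 0 0 1 -1 -1;0 0 0 0 1 -1 -1;0 0 0 0 1 -1 -1")

```text
time: 27.75
tool_pos: [0.5455, 0.1731, 0.1204]
tcp_rot: [-3.108, 0.454, -0.0]
wrist_force: [0.1, 0.7, -1.6]
width: 0.635
```

```bash
python3 - <<'E'
from h import *
go(.5009,-.0026,.14,-16.5)
E
```

```text
at [0.5455 0.1731 0.1204] yaw -16.6 turn [-0.    -0.    -0.001] shift [ 0.076  1.811 -0.197]
```

Request:
move_arm(series="0 0 0 0 0.3 -0.1 -1;0 0 0 0.03 0.7 -0.2 -1;0 0 0 0.03 1 -0.2 -1;0 0 0 0.03 1 -0.2 -1;0 0 0 0.03 1 -0.2 -1;0 0 0 0.03 1 -0.2 -1;0 0 0 0.03 1 -0.2 -1;0 0 0 0.03 1 -0.2 -1")

```text
time: 28.55
tool_pos: [0.5203, 0.0781, 0.1401]
tcp_rot: [-3.109, 0.449, 0.001]
wrist_force: [-1.0, 0.4, -1.2]
width: 0.637
```

```bash
python3 - <<'E'
from h import *
go(.5009,-.0026,.14,-16.5)
E
```

```text
at [0.5203 0.0781 0.1401] yaw -16.4 turn [-0.  0.  0.] shift [0.042 0.829 0.001]
```

Request:
move_arm(series="0 0 0 0.02 0.4 0 -1;0 0 0 0.04 0.83 0 -1;0 0 0 0.04 0.83 0 -1;0 0 0 0.04 0.83 0 -1;0 0 0 0.04 0.83 0 -1;0 0 0 0.04 0.83 0 -1;0 0 0 0.04 0.83 0.1 -1;0 0 0 0.04 0.83 0.1 -1")

```text
time: 29.35
tool_pos: [0.4993, -0.0028, 0.1286]
tcp_rot: [3.109, -0.45, -0.004]
wrist_force: [-1.0, 0.5, -0.9]
width: 0.634
```

```bash
python3 - <<'E'
from h import *
px,K,M,s=cam("wrist");save(px,"w15.png",(180,150,370,340),4)
go(.5009,-.0026,.09,-16.5)
E
```

```text
at [ 0.4995 -0.0029  0.129 ] yaw -16.5 turn [0.    0.001 0.   ] shift [ 0.014 -0.007  0.39 ]
```

View pics/w15.png

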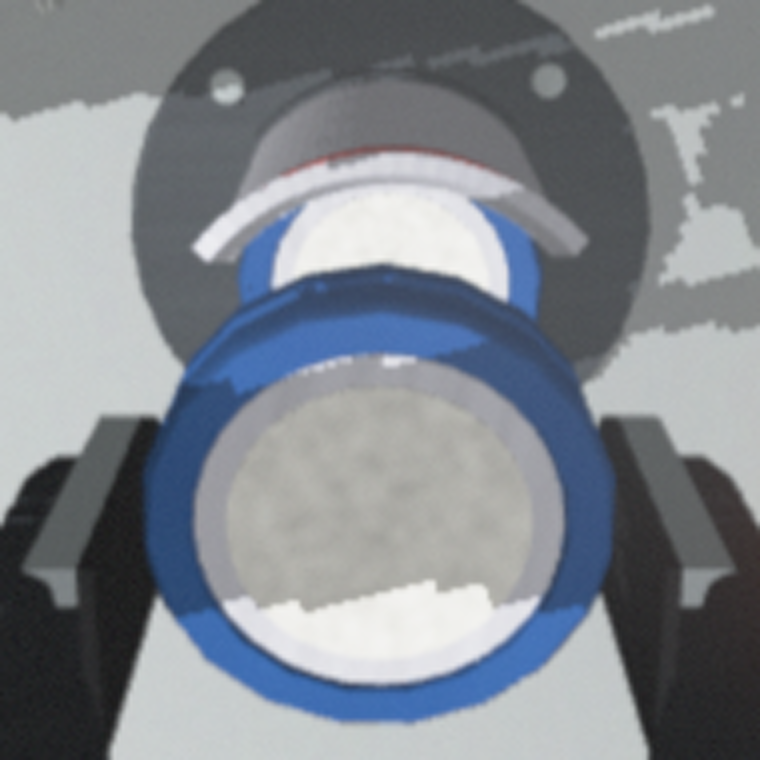

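Request:
move_arm(series="0 0 0 0.012 0 0.1 -1;0 0 0 0.012 0 0.2 -1;0 0 0 0.012 0 0.26 -1;0 0 0 0.012 0 0.3 -1;0 0 0 0.012 0 0.34 -1;0 0 0 0.012 0 0.38 -1;0 0 0 0.012 0 0.38 -1;0 0 0 0.012 0 0.38 -1")

```text
time: 30.2
tool_pos: [0.5016, -0.0039, 0.0924]
tcp_rot: [-3.109, 0.452, -0.0]
wrist_force: [0.2, 0.8, 0.1]
width: 0.635
```

Request:
move_arm(series="0 0 0 0 0 0.08 -1;0 0 0 0 0 0.16 -1;0 0 0 0 0 0.22 -1;0 0 0 0 0 0.26 -1;0 0 0 0 0 0.28 -1;0 0 0 0 0 0.29 -1;0 0 0 0 0 0.29 -1;0 0 0 0 0 0.29 -1")

```text
time: 31.0
tool_pos: [0.5018, -0.0039, 0.0635]
tcp_rot: [-3.109, 0.451, -0.001]
wrist_force: [0.5, -0.5, -0.7]
width: 0.636
```

Request:
move_arm(series="0 0 0 0 0 0.02 -1;0 0 0 0 0 0.02 -1;0 0 0 0 0 0.02 0.6;0 0 0 0 0 0.02 0.6;0 0 0 0 0 -0.2 0.6;0 0 0 0 0 -0.6 0.8;0 0 0 0 0 -0.9 1;0 0 0 0 0 -0.9 1")

```text
time: 31.8
tool_pos: [0.5055, -0.0041, 0.1587]
tcp_rot: [-3.108, 0.451, -0.016]
wrist_force: [0.4, -0.5, 0.6]
width: 1.005
```

Request:
move_arm(series="0 0 0 0 -0.4 -0.5 1;0 0 0 0 -0.8 -0.8 1;0 0 0 0 -1 -0.8 1;0 0 0 0 -1 -0.8 1;0 0 0 0 -1 -0.8 1;0 0 0 0 -1 -0.8 1;0 0 0 0 -1 -0.8 1;0 0 0 0 -1 -0.8 1")

```text
time: 32.6
tool_pos: [0.5293, 0.091, 0.2323]
tcp_rot: [3.108, -0.453, -0.003]
wrist_force: [0.1, -0.1, 0.0]
width: 1.002
```

```bash
python3 - <<'E'
from h import *
px,K,M,s=cam("wrist");save(px,"w16.png")
for r in discs(px,K,M): print(r)
px,K,M,s=cam("top")
for r in discs(px,K,M): print("top",r)
go(.458,.334,.05,-16.5)
E
```

```text
(274.7, 285.9, np.int32(309), array([ 0.4942, -0.0271]), 0.0619)
top (353.6, 69.8, np.int32(98), array([ 1.0649, -0.2964]), 0.0551)
top (439.6, 76.9, np.int32(179), array([ 1.0124, -0.5748]), 0.0998)
top (52.5, 146.9, np.int32(286), array([0.8811, 0.6608]), 0.2374)
top (255.7, 142.2, np.int32(57), array([0.8431, 0.0347]), 0.0366)
top (340.9, 187.2, np.int32(110), array([ 0.6732, -0.21  ]), 0.0579)
top (97.4, 231.9, np.int32(142), array([0.6019, 0.5214]), 0.059)
top (277.4, 248.8, np.int32(155), array([ 0.5041, -0.002 ]), 0.0655)
top (355.5, 255.9, np.int32(141), array([ 0.4622, -0.2259]), 0.0604)
top (162.6, 275.7, np.int32(127), array([0.4588, 0.3341]), 0.0579)
top (34.6, 286.0, np.int32(50), array([0.4631, 0.7006]), 0.0936)
top (138.3, 286.1, np.int32(114), array([0.4369, 0.4039]), 0.0466)
at [0.5296 0.0913 0.2328] yaw -16.6 turn [ 0.     0.    -0.001] shift [-1.378 -2.123  1.828]
```

View pics/w16.png

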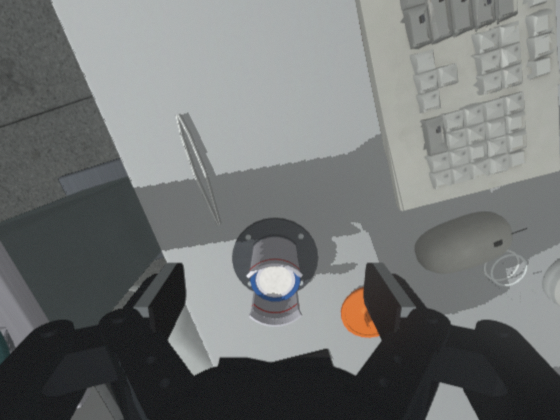

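Request:
move_arm(series="0 0 0 -0.3 -0.4 0 1;0 0 0 -0.6 -0.8 0.2 1;0 0 0 -0.8 -1 0.5 1;0 0 0 -0.8 -1 0.8 1;0 0 0 -0.8 -1 0.8 1;0 0 0 -0.8 -1 0.8 1;0 0 0 -0.8 -1 0.8 1;0 0 0 -0.8 -1 0.8 1")

```text
time: 33.5
tool_pos: [0.4835, 0.2105, 0.1554]
tcp_rot: [-3.107, 0.453, -0.005]
wrist_force: [-0.5, -0.4, -0.0]
width: 0.998
```

Request:
move_arm(series="0 0 0 -0.2 -0.4 0.2 1;0 0 0 -0.4 -0.8 0.4 1;0 0 0 -0.58 -1 0.6 1;0 0 0 -0.58 -1 0.7 1;0 0 0 -0.58 -1.0 0.7 1;0 0 0 -0.58 -1.0 0.7 1;0 0 0 -0.58 -1 0.7 1;0 0 0 -0.58 -1 0.7 1")

```text
time: 34.3
tool_pos: [0.4558, 0.3225, 0.0846]
tcp_rot: [-3.107, 0.454, -0.003]
wrist_force: [-0.0, -0.8, -0.0]
width: 0.998
```

```bash
python3 - <<'E'
from h import *
px,K,M,s=cam("wrist");save(px,"w17.png")
for r in discs(px,K,M): print(r)
go(.458,.334,.05,-16.5)
E
```

```text
(206.9, 108.9, np.int32(2379), array([0.4398, 0.4081]), 0.0451)
(273.7, 210.6, np.int32(1767), array([0.46 , 0.337]), 0.0557)
at [0.4556 0.3226 0.0844] yaw -16.6 turn [-0.001 -0.001 -0.001] shift [-0.01  -0.116  0.344]
```

View pics/w17.png

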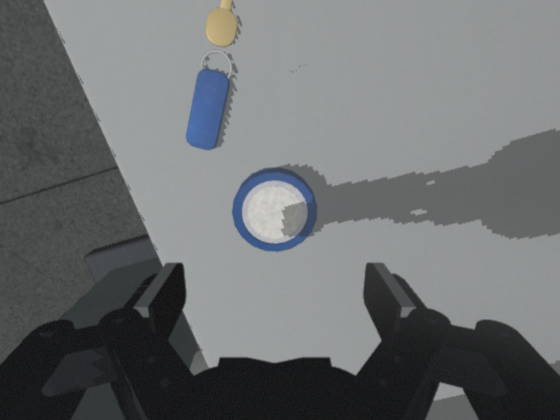

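Request:
move_arm(series="0 0 0 0 -0.12 0.2 1;0 0 0 0 -0.12 0.35 1;0 0 0 0 -0.12 0.35 1;0 0 0 0 -0.12 0.35 1;0 0 0 0 -0.12 0.35 1;0 0 0 0 -0.12 0.35 1;0 0 0 0 -0.12 0.35 1;0 0 0 0 -0.12 0.35 1")

```text
time: 35.15
tool_pos: [0.4582, 0.3346, 0.0488]
tcp_rot: [-3.108, 0.451, -0.001]
wrist_force: [-0.3, 0.1, -1.3]
width: 1.002
```

```bash
python3 - <<'E'
from h import *
px,K,M,s=cam("wrist")
for r in discs(px,K,M): print(r)
go(.458,.334,.022,-16.5)
E
```

```text
(196.7, 131.3, np.int32(3345), array([0.4407, 0.4085]), 0.0447)
(276.2, 248.7, np.int32(2694), array([0.46  , 0.3379]), 0.0577)
at [0.4581 0.3346 0.0487] yaw -16.5 turn [-0. -0. -0.] shift [0.    0.006 0.267]
```

Request:
move_arm(series="0 0 0 0.01 -0.014 0.15 1;0 0 0 0.01 -0.014 0.27 1;0 0 0 0.01 -0.014 0.27 1;0 0 0 0.01 -0.014 0.27 -0.5;0 0 0 0.01 -0.014 0.27 -1;0 0 0 0.01 -0.014 0.27 -1;0 0 0 0.01 -0.014 0.27 -1;0 0 0 0.01 -0.014 0.27 -1")

```text
time: 36.0
tool_pos: [0.4596, 0.3357, 0.0217]
tcp_rot: [-3.108, 0.451, -0.001]
wrist_force: [0.2, -0.2, 0.3]
width: 0.635
```

Request:
move_arm(series="0 0 0 0 0 -0.2 -1;0 0 0 0 0 -0.5 -1;0 0 0 0 0 -0.8 -1;0 0 0 0.2 0.2 -1 -1;0 0 0 0.4 0.6 -1 -1;0 0 0 0.6 1 -1 -1;0 0 0 0.6 1 -1 -1;0 0 0 0.6 1 -1 -1")

```text
time: 36.8
tool_pos: [0.4884, 0.2217, 0.1213]
tcp_rot: [-3.108, 0.456, 0.0]
wrist_force: [-0.5, 0.8, -0.2]
width: 0.634
```

```bash
python3 - <<'E'
from h import *
go(.5012,-.0028,.15,-16.5)
E
```

```text
at [0.4884 0.2217 0.1213] yaw -16.7 turn [-0.     0.    -0.002] shift [ 0.767  2.113 -0.288]
```

Offset TCP − bottom = 0.0217; level 3 needs TCP 0.0777.

Request:
move_arm(series="0 0 0 0.1 0.3 -0.1 -1;0 0 0 0.2 0.7 -0.3 -1;0 0 0 0.4 1 -0.3 -1;0 0 0 0.4 1 -0.3 -1;0 0 0 0.4 1 -0.3 -1;0 0 0 0.4 1 -0.3 -1;0 0 0 0.4 1 -0.3 -1;0 0 0 0.4 1 -0.3 -1")

```text
time: 37.6
tool_pos: [0.4979, 0.1164, 0.1509]
tcp_rot: [3.109, -0.449, -0.001]
wrist_force: [0.7, -0.3, -1.0]
width: 0.634
```

Request:
move_arm(series="0 0 0 0.1 0.3 0 -1;0 0 0 0.2 0.7 0 -1;0 0 0 0.35 1 0 -1;0 0 0 0.35 1 0 -1;0 0 0 0.35 1 0 -1;0 0 0 0.35 1 0 -1;0 0 0 0.35 1 0 -1;0 0 0 0.35 1 0 -1")

```text
time: 38.4
tool_pos: [0.5033, 0.0105, 0.1512]
tcp_rot: [-3.109, 0.449, 0.0]
wrist_force: [0.2, -1.6, -0.7]
width: 0.637
```

```bash
python3 - <<'E'
from h import *
go(.5012,-.0028,.13,-16.5)
E
```

```text
at [0.5033 0.0105 0.1512] yaw -16.4 turn [-0.     0.     0.001] shift [0.017 0.133 0.212]
```

Request:
move_arm(series="0 0 0 0.017 0.13 0 -1;0 0 0 0.017 0.13 0.1 -1;0 0 0 0.017 0.13 0.2 -1;0 0 0 0.017 0.13 0.21 -1;0 0 0 0.017 0.13 0.21 -1;0 0 0 0.017 0.13 0.21 -1;0 0 0 0.017 0.13 0.21 -1;0 0 0 0.017 0.13 0.21 -1")

```text
time: 39.2
tool_pos: [0.5016, -0.0034, 0.1306]
tcp_rot: [-3.109, 0.451, -0.001]
wrist_force: [-0.4, -0.7, -0.8]
width: 0.638
```

```bash
python3 - <<'E'
from h import *
px,K,M,s=cam("wrist");save(px,"w18.png",(180,150,370,340),4)
go(.5012,-.0028,.0787,-16.5)
E
```

```text
at [ 0.5016 -0.0034  0.1306] yaw -16.5 turn [-0. -0. -0.] shift [-0.006 -0.004  0.519]
```

View pics/w18.png

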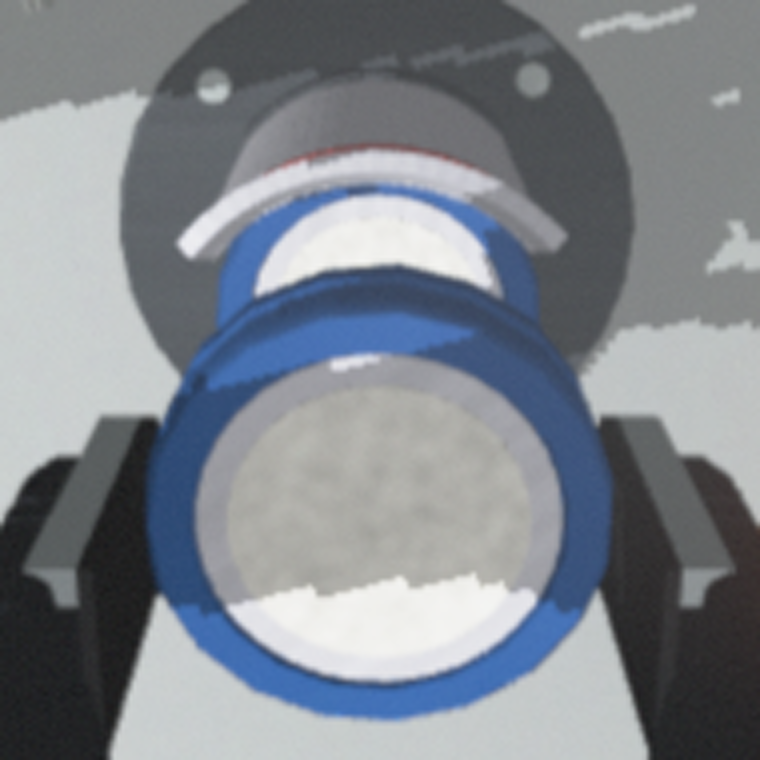

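Request:
move_arm(series="0 0 0 -0.006 -0.004 0.1 -1;0 0 0 -0.006 -0.004 0.2 -1;0 0 0 -0.006 -0.004 0.27 -1;0 0 0 -0.006 -0.004 0.34 -1;0 0 0 -0.006 -0.004 0.4 -1;0 0 0 -0.006 -0.004 0.46 -1;0 0 0 -0.006 -0.004 0.51 -1;0 0 0 -0.006 -0.004 0.51 -1")

```text
time: 40.05
tool_pos: [0.5003, -0.0029, 0.0784]
tcp_rot: [3.109, -0.452, -0.002]
wrist_force: [0.2, 0.0, -0.7]
width: 0.636
```

Request:
move_arm(series="0 0 0 0 0 0.02 -1;0 0 0 0 0 0.02 -1;0 0 0 0 0 0.02 0.6;0 0 0 0 0 0.02 0.6;0 0 0 0 0 -0.2 0.6;0 0 0 0 0 -0.6 0.8;0 0 0 0 0 -0.9 1;0 0 0 0 0 -0.9 1")

```text
time: 40.85
tool_pos: [0.5048, -0.0031, 0.1748]
tcp_rot: [-3.108, 0.451, -0.016]
wrist_force: [0.4, 0.4, 0.7]
width: 1.003
```

Request:
move_arm(series="0 0 0 0 -0.4 -0.5 1;0 0 0 0 -0.8 -0.6 1;0 0 0 0 -1 -0.6 1;0 0 0 0 -1 -0.6 1;0 0 0 0 -1 -0.6 1;0 0 0 0 -1 -0.6 1;0 0 0 0 -1 -0.6 1;0 0 0 0 -1 -0.6 1")

```text
time: 41.65
tool_pos: [0.5288, 0.092, 0.2287]
tcp_rot: [3.108, -0.453, -0.002]
wrist_force: [0.1, -0.6, -0.4]
width: 1.002
```

```bash
python3 - <<'E'
from h import *
px,K,M,s=cam("wrist");save(px,"w19.png",(180,180,380,360),4)
px,K,M,s=cam("scene");save(px,"s19.png",(230,180,370,280),5)
px,K,M,s=cam("top");
for r in discs(px,K,M): print("top",r)
go(.6725,-.21,.2,-16.5)
E
```

```text
top (353.6, 69.8, np.int32(97), array([ 1.0649, -0.2964]), 0.0551)
top (439.6, 77.0, np.int32(181), array([ 1.0124, -0.5748]), 0.0998)
top (49.4, 145.1, np.int32(257), array([0.892 , 0.6731]), 0.2045)
top (255.7, 142.1, np.int32(56), array([0.8431, 0.0347]), 0.0366)
top (83.8, 169.1, np.int32(60), array([0.8037, 0.5605]), 0.0742)
top (340.9, 187.2, np.int32(110), array([ 0.6732, -0.21  ]), 0.0579)
top (97.3, 232.0, np.int32(142), array([0.6019, 0.5214]), 0.059)
top (38.9, 250.8, np.int32(40), array([0.5706, 0.6902]), 0.0709)
top (277.3, 248.4, np.int32(164), array([ 0.5054, -0.0022]), 0.0682)
top (355.5, 255.9, np.int32(140), array([ 0.4628, -0.2246]), 0.0601)
top (34.5, 287.8, np.int32(51), array([0.4574, 0.6989]), 0.1046)
top (138.3, 286.1, np.int32(114), array([0.4369, 0.4039]), 0.0466)
at [0.5292 0.0924 0.2291] yaw -16.6 turn [ 0.     0.    -0.001] shift [2.236 2.49  0.291]
```

View pics/w19.png

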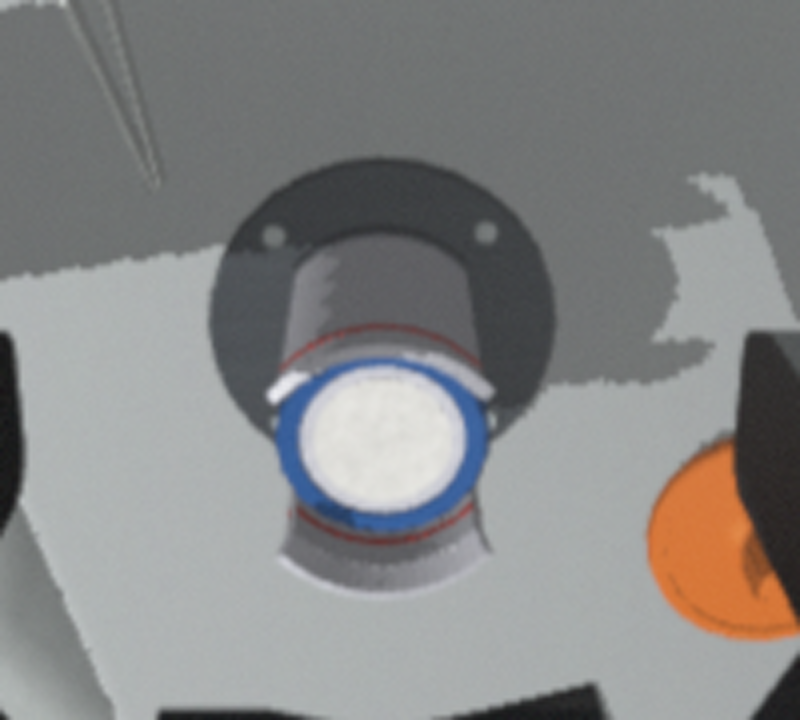

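View pics/s19.png

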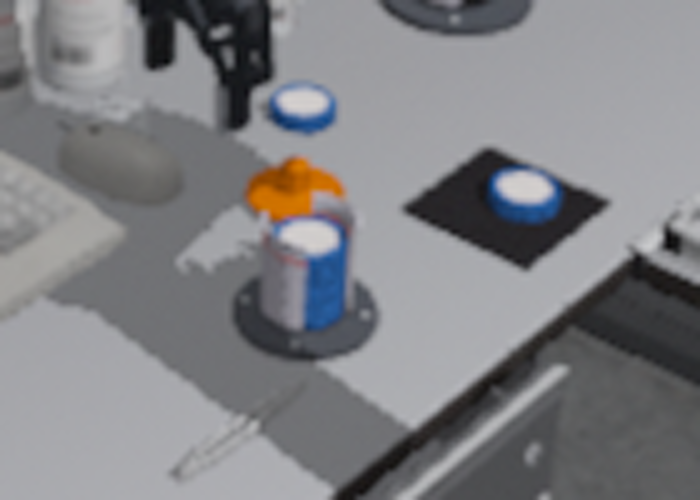

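Request:
move_arm(series="0 0 0 0.4 0.4 0 1;0 0 0 0.7 0.8 0 1;0 0 0 0.9 1 0 1;0 0 0 0.9 1 0 1;0 0 0 0.9 1 0 1;0 0 0 0.9 1 0 1;0 0 0 0.9 1 0 1;0 0 0 0.9 1 0 1")

```text
time: 42.6
tool_pos: [0.5868, -0.0274, 0.2293]
tcp_rot: [-3.109, 0.449, 0.0]
wrist_force: [0.9, 0.4, 0.2]
width: 0.997
```

Request:
move_arm(series="0 0 0 0.4 0.4 0 1;0 0 0 0.7 0.8 0 1;0 0 0 0.9 1 0.3 1;0 0 0 0.9 1 0.6 1;0 0 0 0.9 1 0.6 1;0 0 0 0.9 1 0.6 1;0 0 0 0.9 1 0.6 1;0 0 0 0.9 1 0.6 1")

```text
time: 43.4
tool_pos: [0.6462, -0.1493, 0.1719]
tcp_rot: [3.109, -0.449, 0.006]
wrist_force: [0.4, -0.1, 0.7]
width: 1.0
```

```bash
python3 - <<'E'
from h import *
px,K,M,s=cam("wrist");save(px,"w20.png")
for r in discs(px,K,M): print(r)
go(.6725,-.21,.0493,-16.5)
E
```

```text
(41.1, 79.4, np.int32(3705), array([4.857e-01, 4.000e-04]), 0.0939)
(318.8, 246.5, np.int32(828), array([ 0.6746, -0.209 ]), 0.0584)
(116.9, 299.0, np.int32(402), array([ 0.4594, -0.2102]), 0.0562)
at [ 0.6461 -0.1494  0.1716] yaw -16.5 turn [-0.    -0.002  0.   ] shift [0.421 0.506 1.225]
```

View pics/w20.png

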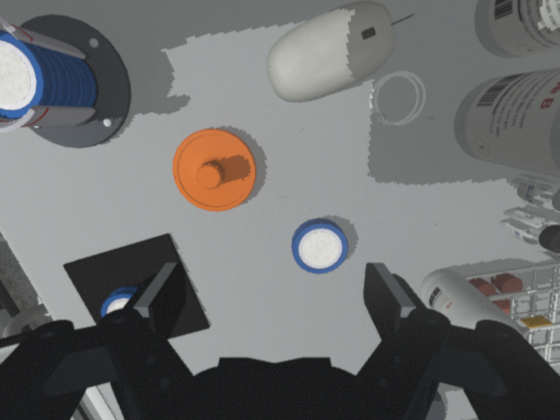

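Request:
move_arm(series="0 0 0 0.2 0.3 0.2 1;0 0 0 0.43 0.5 0.5 1;0 0 0 0.43 0.5 0.8 1;0 0 0 0.43 0.5 1 1;0 0 0 0.43 0.5 1 1;0 0 0 0.43 0.5 1 1;0 0 0 0.43 0.5 1 1;0 0 0 0.43 0.5 1 1")

```text
time: 44.25
tool_pos: [0.6736, -0.2103, 0.0719]
tcp_rot: [3.108, -0.451, 0.006]
wrist_force: [0.2, 0.4, -0.4]
width: 1.002
```

Request:
move_arm(series="0 0 0 0 0 0.1 1;0 0 0 0 0 0.2 1;0 0 0 0 0 0.21 1;0 0 0 0 0 0.21 1;0 0 0 0 0 0.21 1;0 0 0 0 0 0.21 1;0 0 0 0 0 0.21 1;0 0 0 0 0 0.21 1")

```text
time: 45.05
tool_pos: [0.6722, -0.2102, 0.0486]
tcp_rot: [3.109, -0.452, 0.001]
wrist_force: [-0.3, 0.1, 1.1]
width: 0.996
```

```bash
python3 - <<'E'
from h import *
px,K,M,s=cam("wrist");save(px,"w21.png")
for r in discs(px,K,M): print(r)
go(.6725,-.21,.022,-16.5)
E
```

```text
(280.1, 252.0, np.int32(2768), array([ 0.6755, -0.2096]), 0.0578)
(5.5, 346.6, np.int32(318), array([ 0.4947, -0.221 ]), 0.0262)
at [ 0.6722 -0.2102  0.0486] yaw -16.5 turn [ 0. -0. -0.] shift [ 0.003 -0.003  0.266]
```

View pics/w21.png

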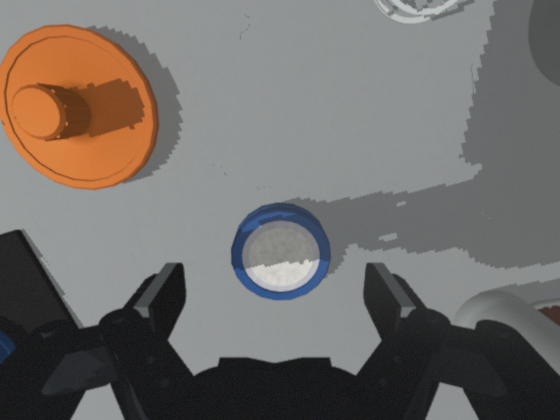

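Request:
move_arm(series="0 0 0 0.03 0.004 0.1 1;0 0 0 0.03 0.004 0.2 1;0 0 0 0.03 0.004 0.266 1;0 0 0 0.03 0.004 0.266 -0.5;0 0 0 0.03 0.004 0.266 -1;0 0 0 0.03 0.004 0.266 -1;0 0 0 0.03 0.004 0.266 -1;0 0 0 0.03 0.004 0.266 -1")

```text
time: 45.9
tool_pos: [0.6749, -0.2114, 0.022]
tcp_rot: [3.109, -0.451, 0.001]
wrist_force: [0.7, 0.9, 0.2]
width: 0.633
```

Request:
move_arm(series="0 0 0 0 0 -0.2 -1;0 0 0 0 0 -0.5 -1;0 0 0 0 0 -0.8 -1;0 0 0 -0.2 0 -1 -1;0 0 0 -0.6 0 -1 -1;0 0 0 -1 0 -1 -1;0 0 0 -1 0 -1 -1;0 0 0 -1 0 -1 -1")

```text
time: 46.7
tool_pos: [0.5779, -0.1826, 0.1216]
tcp_rot: [-3.109, 0.452, 0.0]
wrist_force: [0.5, 0.5, -0.7]
width: 0.636
```

```bash
python3 - <<'E'
from h import *
px,K,M,s=cam("wrist");save(px,"w22.png")
for r in discs(px,K,M,.020): print(r)
go(.463,-.225,.12,-16.5)
E
```

```text
(11.0, 3.4, np.int32(183), array([0.4604, 0.0007]), 0.0184)
(110.4, 7.8, np.int32(558), array([ 0.5158, -0.0157]), 0.0275)
(273.7, 275.1, np.int32(4178), array([ 0.5618, -0.2329]), 0.1026)
(153.1, 281.9, np.int32(843), array([ 0.4656, -0.2123]), 0.0578)
at [ 0.5794 -0.1831  0.1223] yaw -16.5 turn [ 0.    -0.001 -0.   ] shift [-0.997  0.733  0.021]
```

View pics/w22.png

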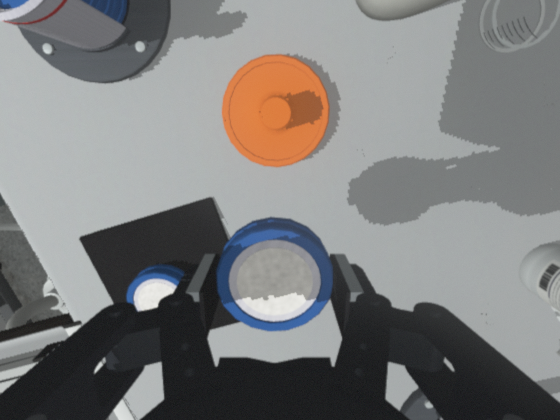

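Request:
move_arm(series="0 0 0 -0.3 0.3 -0.1 -1;0 0 0 -0.6 0.6 -0.2 -1;0 0 0 -0.9 0.9 -0.2 -1;0 0 0 -1 1 -0.2 -1;0 0 0 -1 1 -0.2 -1;0 0 0 -1 1 -0.2 -1;0 0 0 -1 1 -0.2 -1;0 0 0 -1 1 -0.2 -1")

```text
time: 47.55
tool_pos: [0.4559, -0.25, 0.1417]
tcp_rot: [-3.109, 0.45, -0.001]
wrist_force: [-0.0, 0.7, -0.4]
width: 0.632
```

```bash
python3 - <<'E'
from h import *
px,K,M,s=cam("wrist");save(px,"w23.png")
for r in discs(px,K,M,.020): print(r)
go(.463,-.225,.12,-16.5)
px,K,M,s=cam("top")
for r in discs(px,K,M,.020): print("top",r)
E
```

```text
(275.0, 178.6, np.int32(1327), array([ 0.4632, -0.2261]), 0.056)
(273.9, 274.8, np.int32(4255), array([ 0.4366, -0.3109]), 0.1127)
at [ 0.4556 -0.2499  0.1416] yaw -16.5 turn [-0. -0.  0.] shift [ 0.    -0.26   0.216]
top (353.6, 69.8, np.int32(98), array([ 1.0624, -0.2954]), 0.0549)
top (439.5, 77.0, np.int32(181), array([ 1.0084, -0.5725]), 0.098)
top (53.9, 148.4, np.int32(296), array([0.8651, 0.6462]), 0.269)
top (255.7, 142.2, np.int32(57), array([0.8413, 0.0346]), 0.0365)
top (97.5, 231.9, np.int32(143), array([0.6057, 0.5212]), 0.0583)
top (39.9, 242.2, np.int32(42), array([0.5919, 0.6858]), 0.086)
top (277.4, 248.4, np.int32(167), array([ 0.5048, -0.0022]), 0.0679)
top (356.7, 254.6, np.int32(163), array([ 0.4677, -0.2344]), 0.081)
top (34.6, 288.5, np.int32(49), array([0.4569, 0.6966]), 0.1043)
top (138.3, 286.1, np.int32(114), array([0.4365, 0.4026]), 0.0465)
```

View pics/w23.png

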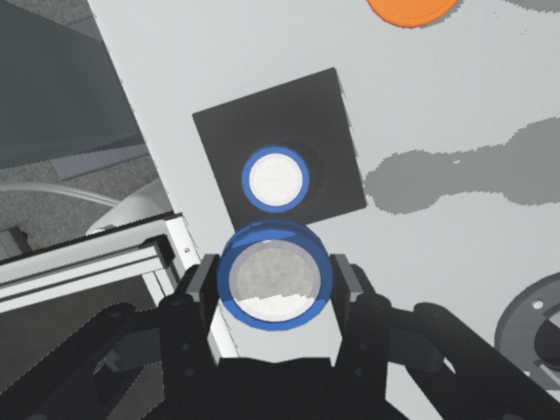

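Request:
move_arm(series="0 0 0 0.005 -0.15 0 -1;0 0 0 0.005 -0.24 0.2 -1;0 0 0 0.005 -0.24 0.4 -1;0 0 0 0.005 -0.24 0.6 -1;0 0 0 0.005 -0.24 0.75 -1;0 0 0 0.005 -0.24 0.75 -1;0 0 0 0.005 -0.24 0.75 -1;0 0 0 0.005 -0.24 0.75 -1")

```text
time: 48.45
tool_pos: [0.4629, -0.2275, 0.0678]
tcp_rot: [3.109, -0.451, 0.003]
wrist_force: [0.3, -0.3, 0.2]
width: 0.634
```

```bash
python3 - <<'E'
from h import *
px,K,M,s=cam("wrist");save(px,"w24.png",(180,150,370,340),4)
go(.463,-.227,.0425,-16.5)
E
```

```text
at [ 0.4629 -0.2277  0.0679] yaw -16.5 turn [ 0.    -0.001 -0.   ] shift [-0.002 -0.007  0.254]
```

View pics/w24.png

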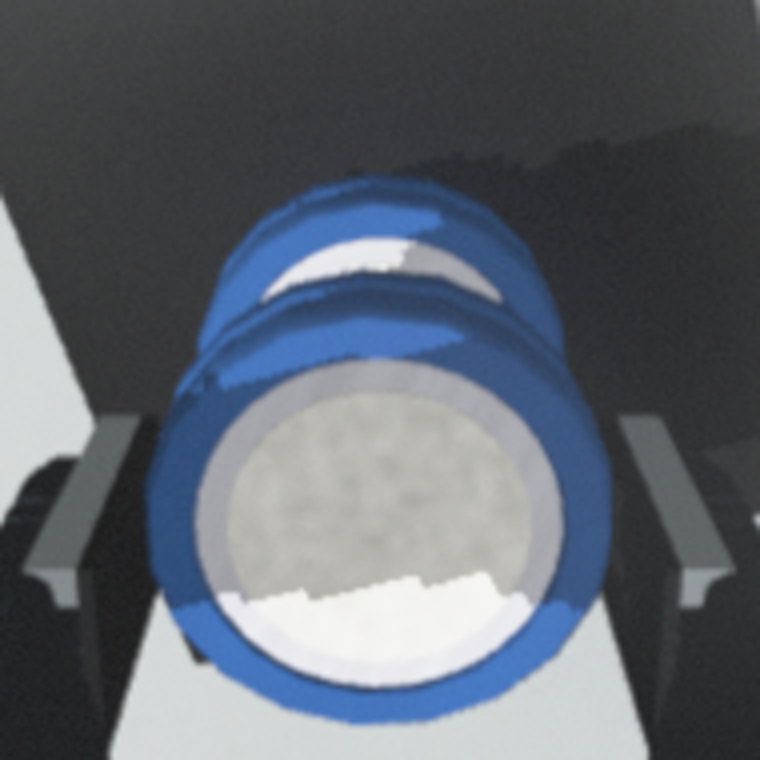

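Request:
move_arm(series="0 0 0 0 -0.006 0.1 -1;0 0 0 0 -0.006 0.18 -1;0 0 0 0 -0.006 0.22 -1;0 0 0 0 -0.006 0.245 -1;0 0 0 0 -0.006 0.245 -1;0 0 0 0 -0.006 0.245 -1;0 0 0 0 -0.006 0.245 -1;0 0 0 0 -0.006 0.245 -1")

```text
time: 49.3
tool_pos: [0.4621, -0.2269, 0.0422]
tcp_rot: [3.109, -0.452, 0.0]
wrist_force: [-0.1, -0.8, -0.0]
width: 0.635
```

```bash
python3 - <<'E'
from h import *
px,K,M,s=cam("wrist");save(px,"w25.png",(180,150,370,340),4)
go(.463,-.227,.0425,-16.5);print(s["wrist_force"])
E
```

```text
at [ 0.4621 -0.227   0.0423] yaw -16.5 turn [ 0. -0. -0.] shift [ 0.008 -0.002 -0.002]
[-0.13894139 -0.77095143 -0.03386312]
```

View pics/w25.png

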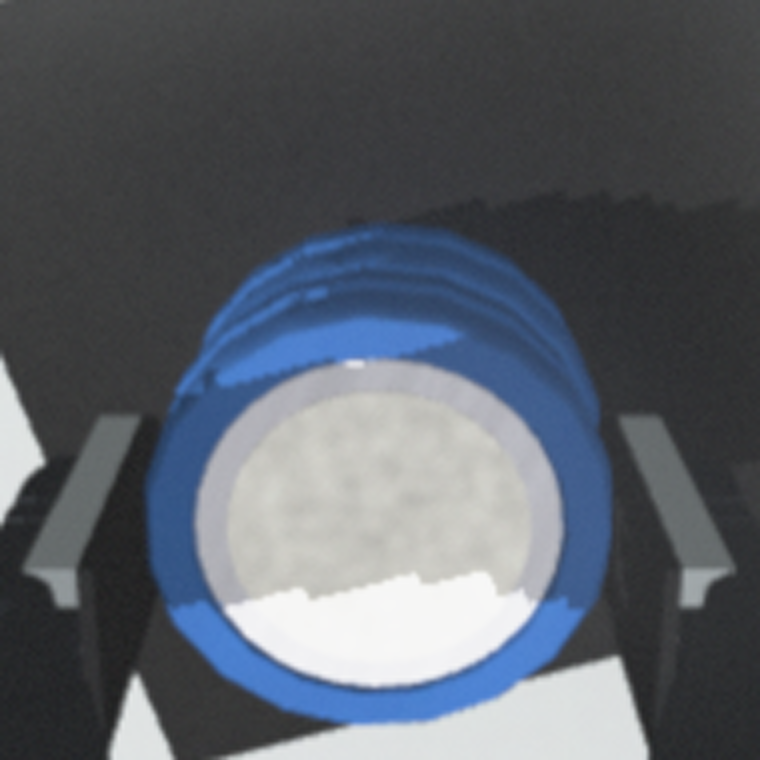

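Request:
move_arm(series="0 0 0 0 0 -0.02 -1;0 0 0 0.018 0 -0.02 -1;0 0 0 0.018 0 -0.02 -1;0 0 0 0.018 0 0.005 -1;0 0 0 0.018 0 0.005 -1;0 0 0 0.018 0 0.005 0;0 0 0 0.018 0 0.005 0.7;0 0 0 0.018 0 0.005 0.8")

```text
time: 50.15
tool_pos: [0.4637, -0.2274, 0.0417]
tcp_rot: [-3.109, 0.451, 0.0]
wrist_force: [-0.3, 0.1, -0.1]
width: 0.895
```

Request:
move_arm(series="0 0 0 0 0 -0.1 1;0 0 0 0 0 -0.3 1;0 0 0 0 0 -0.6 1;0 0 0 0 0.2 -1 1;0 0 0 0 0.4 -1 1;0 0 0 0 0.4 -1 1;0 0 0 0 0.4 -1 1;0 0 0 0 0.4 -1 1")

```text
time: 50.95
tool_pos: [0.4518, -0.2649, 0.141]
tcp_rot: [-3.108, 0.451, 0.002]
wrist_force: [0.0, 0.1, -0.1]
width: 1.0
```

```bash
python3 - <<'E'
from h import *
px,K,M,s=cam("wrist");save(px,"w26.png",(180,100,370,290),4);np.savez("w26.npz",px=px,K=K,M=M)
for r in discs(px,K,M,.036): print(r)
go(.6,-.11,.15,-16.5)
px,K,M,s=cam("scene");save(px,"s26.png",(230,180,370,280),5)
E
```

```text
(275.2, 163.3, np.int32(1611), array([ 0.464 , -0.2268]), 0.0564)
at [ 0.4518 -0.2647  0.1408] yaw -16.5 turn [-0.     0.001 -0.   ] shift [ 0.981 -1.905 -0.092]
```

View pics/w26.png

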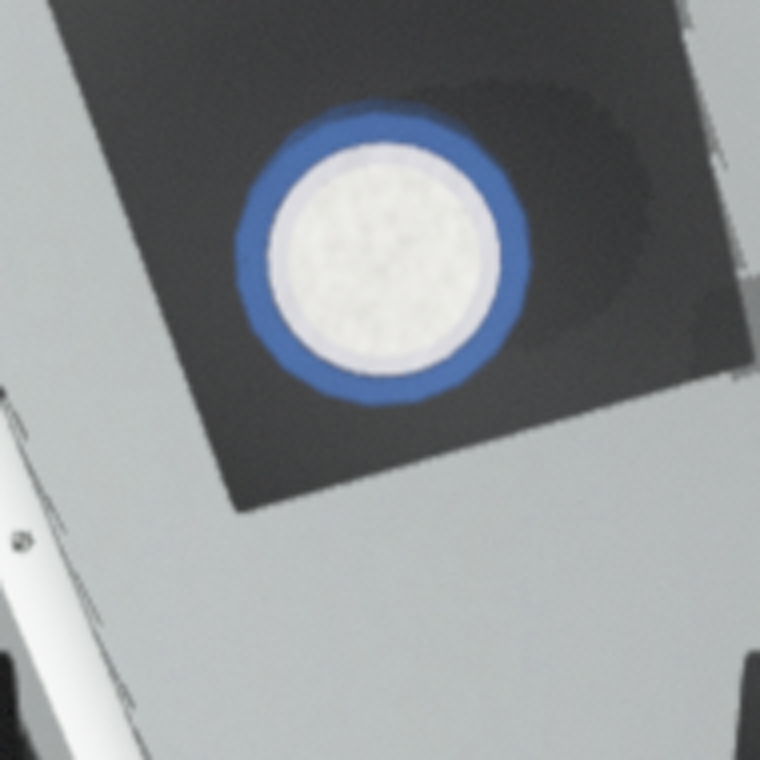

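View pics/s26.png

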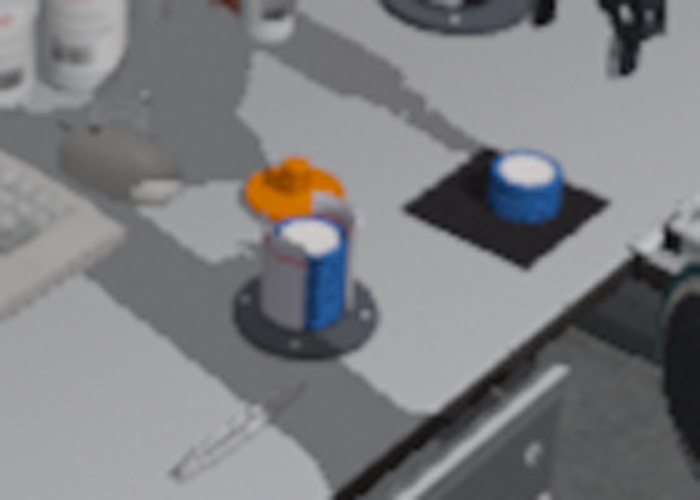

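Request:
move_arm(series="0 0 0 0.2 -0.4 -0.1 1;0 0 0 0.4 -0.8 -0.1 1;0 0 0 0.5 -1 -0.1 1;0 0 0 0.5 -1 -0.1 1;0 0 0 0.5 -1 -0.1 1;0 0 0 0.5 -1 -0.1 0.2;0 0 0 0.5 -1 -0.1 0.2;0 0 0 0.5 -1 -0.1 0.2")

```text
time: 51.85
tool_pos: [0.5281, -0.1848, 0.1516]
tcp_rot: [3.109, -0.454, -0.001]
wrist_force: [0.1, -0.3, 0.1]
width: 0.597
```

Request:
move_arm(series="0 0 0 0.2 -0.4 0 0.2;0 0 0 0.4 -0.8 0.2 0.2;0 0 0 0.48 -0.9 0.5 0.2;0 0 0 0.48 -0.9 0.7 0.2;0 0 0 0.48 -0.9 0.7 0.2;0 0 0 0.48 -0.9 0.7 0.2;0 0 0 0.48 -0.9 0.7 0.2;0 0 0 0.48 -0.9 0.7 0.2")

```text
time: 52.65
tool_pos: [0.6014, -0.1123, 0.0836]
tcp_rot: [3.109, -0.453, 0.005]
wrist_force: [-0.2, 0.3, 0.4]
width: 0.602
```

```bash
python3 - <<'E'
from h import *
px,K,M,s=cam("wrist");save(px,"w27.png")
b=max(blobs(px,ORANGE),key=lambda b:b[0])
P=np.array([plane(K,M,*p[0],.012)[:2] for p in b[4]]).astype(np.float32)
print(b[1:4],cv2.minEnclosingCircle(P))
go(.6,-.11,.0385,-16.5);print(s["width"])
E
```

```text
(270.8361092138216, 224.7849699644477, array([214, 171, 114, 108], dtype=int32)) ((0.5998894572257996, -0.1094236671924591), 0.038702189922332764)
at [ 0.6013 -0.1122  0.0834] yaw -16.6 turn [-0.    -0.001 -0.001] shift [-0.02  -0.017  0.449]
0.6016556109700989
```

View pics/w27.png

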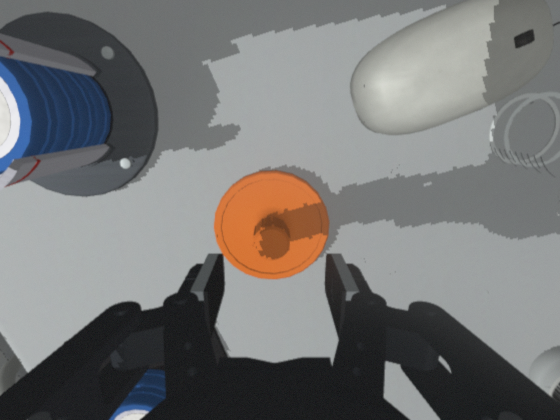

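Request:
move_arm(series="0 0 0 -0.02 -0.017 0.15 0.2;0 0 0 -0.02 -0.017 0.3 0.2;0 0 0 -0.02 -0.017 0.44 0.2;0 0 0 -0.02 -0.017 0.44 0.2;0 0 0 -0.02 -0.017 0.44 -1;0 0 0 -0.02 -0.017 0.44 -1;0 0 0 -0.02 -0.017 0.44 -1;0 0 0 -0.02 -0.017 0.44 -1")

```text
time: 53.5
tool_pos: [0.5994, -0.1094, 0.0382]
tcp_rot: [3.109, -0.451, 0.002]
wrist_force: [-0.9, 0.5, -0.6]
width: 0.242
```

Request:
move_arm(series="0 0 0 0 0 -0.2 -1;0 0 0 0 0 -0.5 -1;0 0 0 0 0 -0.8 -1;0 0 0 0 0 -1 -1;0 0 0 0 0 -1 -1;0 0 0 0 0 -1 -1;0 0 0 0 0 -1 -1;0 0 0 0 0 -1 -1")

```text
time: 54.3
tool_pos: [0.5976, -0.109, 0.1356]
tcp_rot: [-3.109, 0.452, 0.005]
wrist_force: [0.8, 0.3, -1.2]
width: 0.242
```

```bash
python3 - <<'E'
from h import *
px,K,M,s=cam("wrist");save(px,"w28.png")
go(.501,-.0025,.16,-16.5);print(s["width"])
E
```

```text
at [ 0.5978 -0.109   0.1358] yaw -16.5 turn [ 0.     0.002 -0.   ] shift [-1.232 -0.746 -0.238]
0.24174191769636152
```

View pics/w28.png

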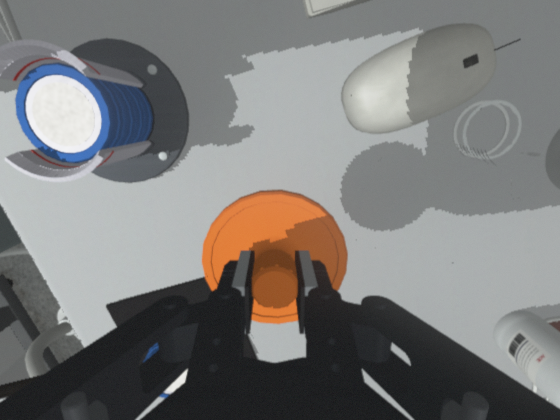

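Request:
move_arm(series="0 0 0 0 0 -0.25 -1;0 0 0 -0.2 -0.1 -0.3 -1;0 0 0 -0.5 -0.3 -0.3 -1;0 0 0 -0.8 -0.5 -0.3 -1;0 0 0 -1 -0.6 -0.3 -1;0 0 0 -1 -0.6 -0.3 -1;0 0 0 -1 -0.6 -0.3 -1;0 0 0 -1 -0.6 -0.3 -1")

```text
time: 55.15
tool_pos: [0.5209, -0.0239, 0.1676]
tcp_rot: [3.109, -0.452, 0.001]
wrist_force: [-0.1, 0.0, 0.2]
width: 0.237
```

```bash
python3 - <<'E'
from h import *
go(.5008,-.0025,.15,-16.5)
E
```

```text
at [ 0.5209 -0.0239  0.1676] yaw -16.5 turn [ 0. -0. -0.] shift [-0.254 -0.148  0.176]
```

Request:
move_arm(series="0 0 0 -0.12 -0.07 0 -1;0 0 0 -0.254 -0.148 0 -1;0 0 0 -0.254 -0.148 0.1 -1;0 0 0 -0.254 -0.148 0.25 -1;0 0 0 -0.254 -0.148 0.25 -1;0 0 0 -0.254 -0.148 0.25 -1;0 0 0 -0.254 -0.148 0.25 -1;0 0 0 -0.254 -0.148 0.25 -1")

```text
time: 55.95
tool_pos: [0.5006, -0.002, 0.1434]
tcp_rot: [-3.109, 0.452, -0.002]
wrist_force: [0.5, -0.0, -0.7]
width: 0.241
```

```bash
python3 - <<'E'
from h import *
px,K,M,s=cam("wrist");save(px,"w29.png",(180,150,370,340),4)
go(.5008,-.0025,.1205,-16.5)
E
```

```text
at [ 0.5006 -0.002   0.1433] yaw -16.5 turn [-0.    -0.001 -0.   ] shift [0.003 0.004 0.228]
```

View pics/w29.png

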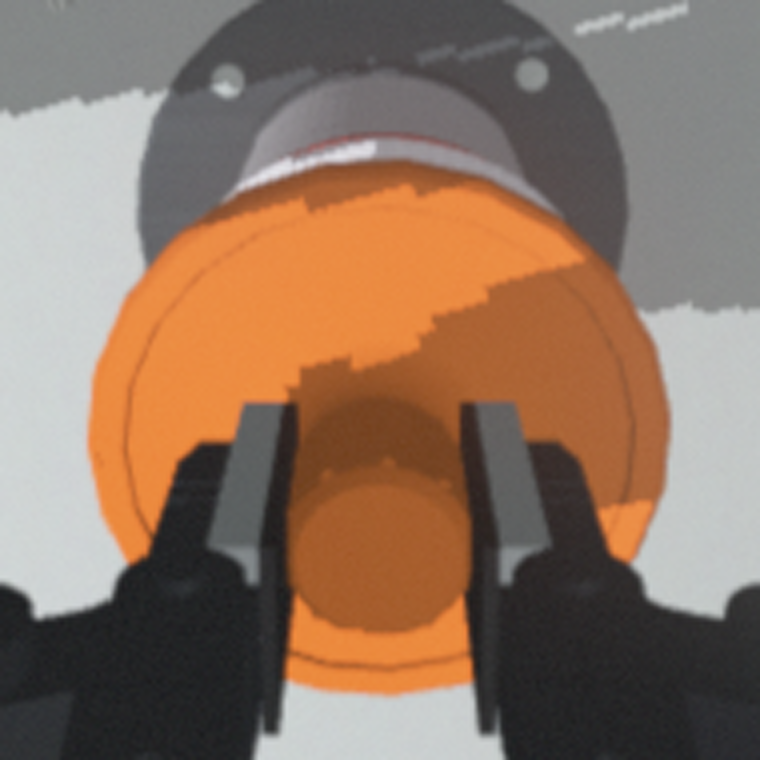

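Aligned: foot edges (138/627, mid 382) and cap (380) coincide. Lowering.

Request:
move_arm(series="0 0 0 0.003 0.004 0.07 -1;0 0 0 0.003 0.004 0.12 -1;0 0 0 0.003 0.004 0.16 -1;0 0 0 0.003 0.004 0.19 -1;0 0 0 0.003 0.004 0.215 -1;0 0 0 0.003 0.004 0.225 -1;0 0 0 0.003 0.004 0.23 -1;0 0 0 0.003 0.004 0.23 -1")

```text
time: 56.8
tool_pos: [0.5, -0.0024, 0.1201]
tcp_rot: [3.109, -0.451, -0.001]
wrist_force: [-3.1, 0.3, 4.4]
width: 0.239
```

Request:
move_arm(series="0 0 0 0 0 0 -0.3;0 0 0 0 0 0 0;0 0 0 0 0 0 0;0 0 0 0 0 -0.2 0;0 0 0 0 0 -0.5 0;0 0 0 0 0 -0.9 0.5;0 0 0 0 -0.4 -1 1;0 0 0 0 -0.6 -1 1")

```text
time: 57.6
tool_pos: [0.52, 0.0565, 0.2233]
tcp_rot: [-3.106, 0.453, -0.011]
wrist_force: [0.1, -0.4, 0.2]
width: 0.979
```

Request:
move_arm(series="0 0 0 0 -0.4 0 1;0 0 0 0 -0.5 0 1;0 0 0 0 -0.5 0 1;0 0 0 0 -0.5 0 1;0 0 0 0 -0.5 0 1;0 0 0 0 -0.5 0 1;0 0 0 0 -0.5 0 1;0 0 0 0 -0.5 0 1")

```text
time: 58.4
tool_pos: [0.5314, 0.1025, 0.2198]
tcp_rot: [3.109, -0.453, 0.0]
wrist_force: [0.5, 0.1, -0.1]
width: 1.001
```

```bash
python3 - <<'E'
from h import *
px,K,M,s=cam("wrist");save(px,"w30.png")
b=max(blobs(px,ORANGE),key=lambda b:b[0])
P=np.array([plane(K,M,*p[0],.091)[:2] for p in b[4]]).astype(np.float32)
print(s["tool_pos"],cv2.minEnclosingCircle(P))
px,K,M,s=cam("scene");save(px,"s30.png",(230,180,370,280),5)
px,K,M,s=cam("top");save(px,"t30.png",(100,160,400,300),2.6)
E
```

```text
[0.53143802 0.1025306  0.21975914] ((0.4995814859867096, -0.00309335021302104), 0.03953227400779724)
```

View pics/w30.png

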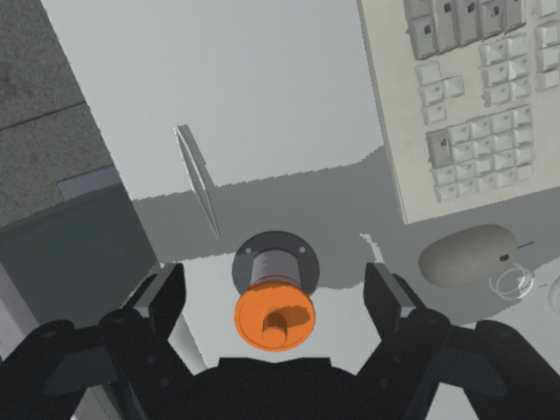

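View pics/s30.png

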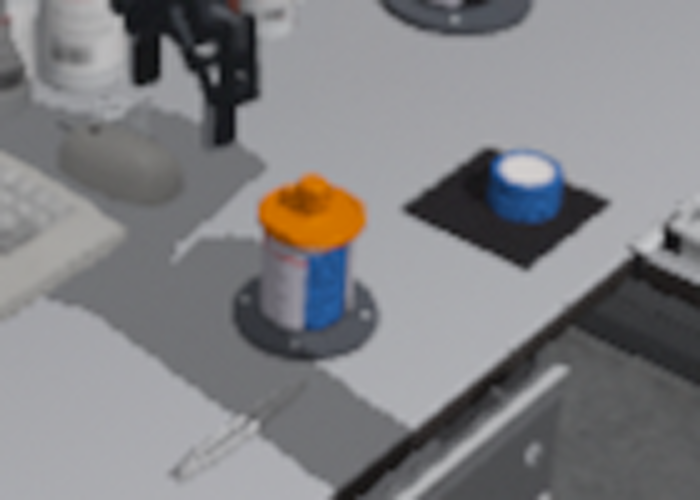

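View pics/t30.png

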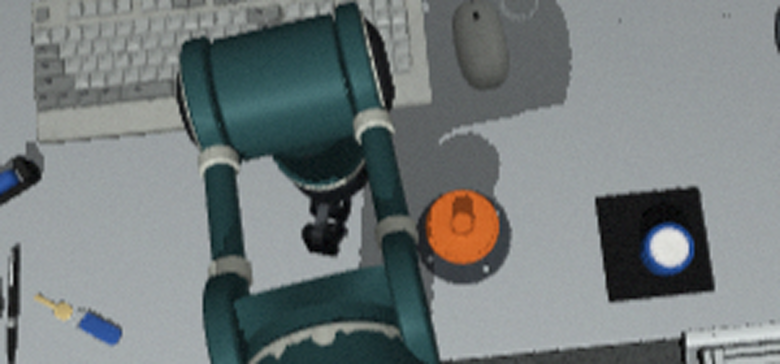

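```bash
python3 -c "
from workcell import bot
print(bot.finish_job())"
```

```text
the job is handed in; nothing more can be done
None
```

The job is handed in after about 59 s of robot time. I lifted the cap off and stood it aside. I then added three carriers to the one already in the tube, piled the one left over on the mat's spare carrier, and put the cap back on.

**Last checks:**
- **Magazine:** four carriers sit flat and filter up, and the top one is level with the red line in both the wrist and scene views.
- **Cap:** it seated at the same gripper height as before I took it off (TCP z 0.120 m). Its flange measured (0.4996, −0.0031) against my estimate of the tube axis, (0.500, −0.002).
- **Mat pile:** from above, the top carrier measured (0.464, −0.227) and the one under it about (0.463, −0.227). That is well inside 6 mm, and about 13 mm from the mat's centre.
- **Bystanders:** the mouse, forceps and keys looked unmoved in the final pictures. I compared them by eye and did not measure them.
- **At hand-in:** the gripper was clear of everything.

**What went less smoothly:**
- **Desk contact:** on the first grasp the fingertips pressed on the desk, with about 22 N. Setting that carrier down again for a second grip showed about 36 N. I took the later grasps a few millimetres higher, with no contact.
- **Camera disagreement:** camera readings differed from the gripper's own position by 1–3 mm, so I corrected the placements with close-up views.

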